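# Refit the drip-tray plates over their locating pins

## Robot

A 7-joint arm with a two-finger parallel gripper is mounted at the origin on the work surface. World frame = base frame: x ahead of the robot, y to its left, z up, the work surface at z = 0. Lengths are in m, angles in rad, forces in N, time in s.
With the tool pointing down it reaches from about 0.425 to 0.925 m from the base axis. Payload 6.8 kg.
Tool frame: the origin (TCP) lies at the very end of the fingers, on their centre line; the grasp point (between the pads) lies 19 mm behind it; y points along the fingers, x is the direction in which the jaws open and shut, and the axes are right-handed (so a half turn about y gives the same grasp; the last joint's range is limited). The gripper opens to 85 mm and grips with 20 to 120 N. Pads are 22 mm wide; open, the fingers measure 114 mm over their backs; the gripper's body (76 mm by 85 mm) begins 54 mm behind the grasp point. The pads swing forward as they close: fully open they stand 13 mm farther back than shut.
Start: joints at [-1.23, 0.477, 0.022, 1.555, -0.011, 1.109, -0.083], TCP at [0.293, 0.608, 0.231] pointing down, gripper open.
Joint ranges: [-2.96, 2.96], [-0.34, 2.1], [-1.41, 1.46], [0.24, 2.44], [-1.37, 4.51], [0.17, 1.92], [-2.96, 2.96]. Speed limits (rad/s): [2.39, 2.39, 3.14, 3.14, 3.14, 3.14, 3.14].

## Interface

Orientations are given as a rotation vector (axis times angle).
In Python, from bench import r, imaging gives the robot as it stands.
- The arm moves only by the shell command python3 -m jog 'ROWS' [FORCE]. ROWS is text: rows parted by semicolons, each of 7 numbers parted by spaces: the turn, a rotation vector about the tool's x, y, z in degrees, then the shift along the tool's x, y, z in mm, then the opening, from 0 (shut) to 1 (fully open). A call has exactly 5 rows; each row shifts and turns the commanded pose from where the row before left it, along the tool's axes as they then stand; what a row does not reach is not made up. A row lasts 1/12 s, in which the tool goes at most 41.7 mm and 7.16 degrees, less where a joint would pass 70% of its speed; a pose out of reach is approached as far as the arm can. A call with a gripper value outside its range is refused whole. The fingers move at their own pace and stop on an object; FORCE is the grip in N (left out, the last holds). Time passes only in rows, so rows that do not move let the fingers close, or fill a call up. It gives the time, the measured TCP pose, the force and the opening at its end, in the units of the state.
- r.get_obs(): the state, without advancing time (a new reading comes with each control period).
- imaging.grab_frame(name): name is "scene" or "top"; returns a dict with "color" (480x640x3 uint8, red, green, blue), "z_map" (480x640 float32, m along the optical axis (not along the pixel's ray), 0 where there is no reading), "fx", "fy", "cx", "cy" (pixels), "k1" (the pictures are not rectified: a ray, as slopes to the right and down, at radius r is drawn at 1 + k1 r^2 times it, then the intrinsics apply), "world_to_cam" (4x4, takes a point from world to camera coordinates). Camera axes: x right, y up, looking along -z (the intrinsics and any distortion apply to the point x, -y, -z); pixel columns grow to the right and rows downward; lengths in m; the calibration is good to about 2 mm. A picture is of the moment at which its call begins.
- r.hand_in(): hands the job in, once; it reports no verdict.
The state is a dict: "clock": time; "joints": joint angles; "qvel": joint speeds; "tau": joint torques, N m; "tcp_pos": TCP position; "orientation": TCP orientation; "contact_force": force on the tool from outside, world axes, zero at the start; "moment": the same for the moment, N m; "grip_width": finger opening in m.
Only numpy, scipy, OpenCV 4.12 (cv2) and the standard library are available. Lean on these libraries where they do the work, as an engineer would, in place of code of your own. Each camera call takes 0.05 s, during which the arm holds its last target.

## Task

Fit the two drip-tray plates over the tray's two upright pins: first the plain shim plate, so that both pins come up through its holes and it lies flat on the tray floor, then the slotted drip grate over the same pins, flat on top of the shim. The plates are too broad to grip, so slide them off the wooden board and out over the pins until they drop. Leave the tamper, jug, cup, portafilter, filter basket and black block where they are.

Things in the scene. Friction and masses are not known exactly. Their poses are not given: they have to be found in the camera images.
- station: Fixed work station: a light wooden board (x -235 to 0, y -330 to 330, flat top 36 mm up) that ends at a lower dark steel tray base (x 0 to 128, y -100 to 100, flat floor 18 mm up). Origin at table height, at the middle of the seam between board and tray; x points away from the robot, from board to tray; y left, z up.
- board_edge (a point): Middle of the board's far top edge, where the tray begins, 36 mm above the table: the level on which the plates slide. Axes as the station's.
- thick_pin (a point): Top centre of the thick upright steel pin: 20 mm diameter, tip chamfered 2.5 mm, on the station's line y = 0 at x = 30, top 35.7 mm above the table, so just below the board's level: a plate slid off the board rides over it.
- thin_pin (a point): Top centre of the thin upright steel pin: 12 mm diameter, tip chamfered 2.5 mm, on the station's line y = 0 at x = 80, top 34.5 mm above the table.
- stop_bar (a point): Top of the near face of the steel stop bar at the tray's far end (station x 105.5 to 123.5, y -60 to 60, top 46 mm above the table). A plate pushed squarely along the line of the pins meets it 1.5 mm past the place where its holes match the pins.
- pins (a point): Point on the tray floor (18 mm above the table) half-way between the two pins, at station x = 55. A plate that is home has its centre straight above it and is square with the station, small hole away from the robot. Axes as the station's.
- shim_mid (a point): Centre (half-way up) of the plain aluminium shim: 100 mm (x) by 124 mm (y) by 8 mm, 0.2 to 0.35 kg, flat on the board, left or right, turned up to 0.45 rad. Two through holes at y = 0: large (23 mm) at x = -25, small (15 mm) at x = +25, the end towards the tray. Too broad to grip: push it by its edges. Home, its centre is 4 mm above the tray floor.
- grate_mid (a point): Centre (half-way up) of the aluminium drip grate: 100 mm (x) by 152 mm (y) by 8 mm, 0.27 to 0.47 kg, with sixteen dark slots (look only, nothing enters them). Same two through holes at the same places as in the shim. Starts flat on the other side of the board, turned up to 0.45 rad. Home on the shim, its centre is 12 mm above the tray floor.
- tamper: Bystander, loose, to be left alone: steel tamper standing upright, 58 mm foot, 90 mm tall. Origin at the centre of its underside.
- jug: Bystander, loose, to be left alone: steel milk jug, 76 mm wide, 95 mm tall, handle at its +y. Origin at the centre of its underside.
- basket: Bystander, loose, to be left alone: open steel ring (filter basket rim), 60 mm across, 26 mm tall, on the board's near strip. Origin at the centre of its underside.
- puck: Bystander, loose, to be left alone: black rubber-footed block 45 x 75 x 22 mm, on the board's near strip. Origin at the centre of its underside.
- portafilter: Bystander, loose, to be left alone: portafilter head, 72 mm across and 30 mm tall, with a 120 mm black handle along its -x; lies beyond the board on the left. Origin under the head's centre.
- cup: Bystander, loose, to be left alone: white cup, 72 mm wide, 58 mm tall, beyond the tray base. Origin at the centre of its underside.
Not all that is in view belongs to the job. Leave any green look-alike of the part that bears shim_mid alone.

How it is judged:
By the outcome, as a careful person would: the job done as asked, in the order asked, and still so for the second after the job is handed in, with the robot touching nothing.
It also fails if it takes over 69 s, if anything falls off the work surface, if the arm or the gripper's body presses on something with over 40 N, if the wrist force passes 120 N, or if a joint passes its speed limit or range.

## Working session

There is one attempt and no reset: what is moved stays moved. The work goes in short steps, Python scripts to look and compute and a shell command to move; the robot and the scene stay as the last step left them, time stands still between calls to the robot, and variables do not carry over. Pictures are saved under pics/ and viewed, and the job is handed in when it is done.

```bash
ls; mkdir -p pics; cat > h.py <<'E'
import numpy as np, cv2
from bench import r, imaging
def grab(n):
    f=imaging.grab_frame(n); return f
def save(f,name,box=None,sc=1):
    im=cv2.cvtColor(f['color'],cv2.COLOR_RGB2BGR)
    if box: im=im[box[1]:box[3],box[0]:box[2]]
    if sc!=1: im=cv2.resize(im,None,fx=sc,fy=sc,interpolation=cv2.INTER_CUBIC)
    cv2.imwrite('pics/'+name,im)
def K(f): return np.array([[f['fx'],0,f['cx']],[0,f['fy'],f['cy']],[0,0,1.]]),np.array([f['k1'],0,0,0.])
def ray(f,uv):
    k,d=K(f); p=cv2.undistortPoints(np.array(uv,float).reshape(-1,1,2),k,d).reshape(-1,2)
    c=np.c_[p[:,0],-p[:,1],-np.ones(len(p))]
    T=np.linalg.inv(f['world_to_cam']); return T[:3,3],c@T[:3,:3].T
def plane(f,uv,z):
    o,d=ray(f,uv); return o+d*((z-o[2])/d[:,2])[:,None]
def proj(f,P):
    P=np.array(P,float).reshape(-1,3); T=f['world_to_cam']; c=P@T[:3,:3].T+T[:3,3]
    k,d=K(f); return cv2.projectPoints(c*[1,-1,-1],np.zeros(3),np.zeros(3),k,d)[0].reshape(-1,2)
E
python3 - <<'E'
from h import *
o=r.get_obs();print(o)
for n in('scene','top'):
    f=grab(n);save(f,n+'0.png');np.save(n+'0.npy',f,allow_pickle=True)
    print(n,f['fx'],f['k1'],np.linalg.inv(f['world_to_cam']).round(3))
E
```

```text
pics
{'clock': 0.0, 'joints': array([-1.23009683,  0.47780464,  0.02236175,  1.55643426, -0.01147755,
        1.10930165, -0.08311542]), 'qvel': array([ 0.0011829 ,  0.0015744 ,  0.00130784,  0.00035958, -0.00053266,
        0.0021502 , -0.00041285]), 'tau': array([ 6.75959618e-04, -5.96444178e+01,  1.60800666e+00, -2.81197625e+01,
        1.24412737e-02,  9.28773807e-03, -1.66324315e-05]), 'tcp_pos': array([0.29264979, 0.60761333, 0.23033037]), 'orientation': array([-1.38984206, -0.87153693,  0.87390917]), 'contact_force': array([-0.69001367,  0.0127057 ,  0.43002151]), 'moment': array([ 0.03169432,  0.00284363, -0.02090636]), 'grip_width': 0.08537730059523704}
scene 606.9528367624688 -0.20090641247208474 [[ 0.348 -0.733  0.584  1.125]
 [ 0.938  0.267 -0.223 -0.111]
 [ 0.008  0.625  0.78   0.893]
 [ 0.     0.     0.     1.   ]]
top 561.7646877794832 0.007335508570583475 [[-0.016  0.986 -0.165  0.299]
 [-1.    -0.018 -0.009  0.102]
 [-0.012  0.165  0.986  1.258]
 [ 0.     0.     0.     1.   ]]
```

View pics/scene0.png

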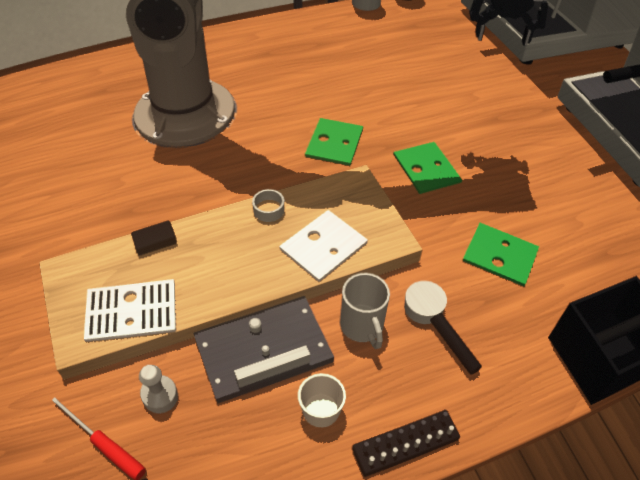

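View pics/top0.png

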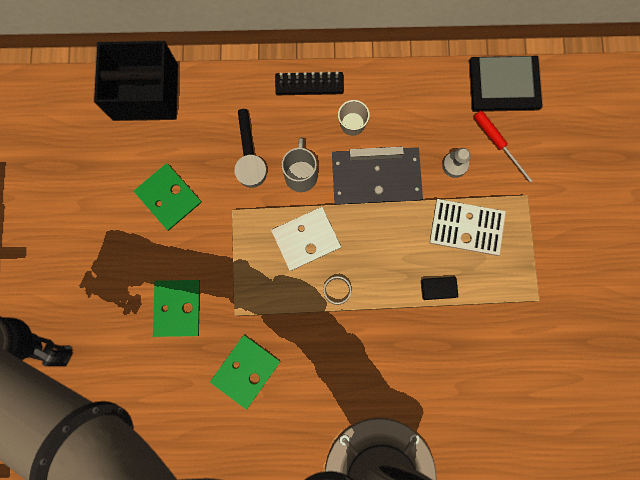

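```bash
python3 - <<'E'
from scipy.spatial.transform import Rotation as R
from h import *
o=r.get_obs();print(R.from_rotvec(o['orientation']).as_matrix().round(3))
E
```

```text
[[ 0.434 -0.001 -0.901]
 [ 0.901 -0.002  0.434]
 [-0.002 -1.    -0.   ]]
```

Scene: white shim at (323,244) with green look-alikes at (335,141), (428,166), (502,254), and the slotted grate at (130,310). Top view: shim at (306,238), grate at (468,227), tray at (377,175), greens at (168,196), (176,308), (245,371). I choose the white plate on the board, and now check it in a close crop and measure.

```bash
python3 - <<'E'
from h import *
f=np.load('top0.npy',allow_pickle=True).item()
save(f,'top_c.png',(225,130,545,320),2.5)
f2=np.load('scene0.npy',allow_pickle=True).item()
save(f2,'scene_c.png',(30,160,430,420),2)
E
```

```text
(no output)
```

View pics/top_c.png

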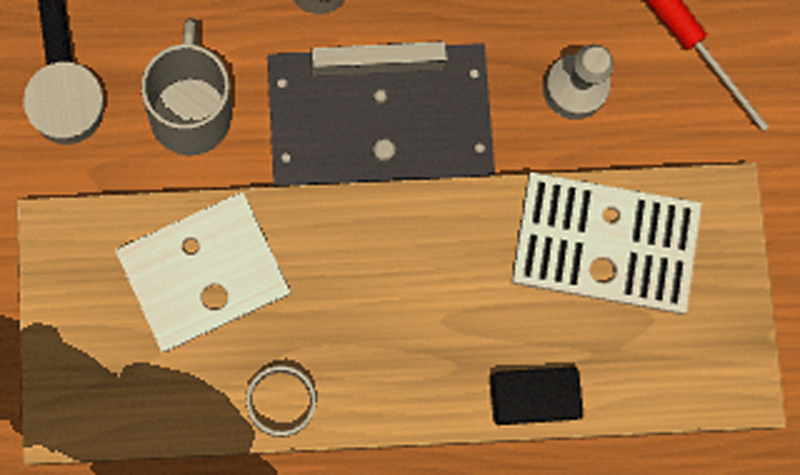

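View pics/scene_c.png

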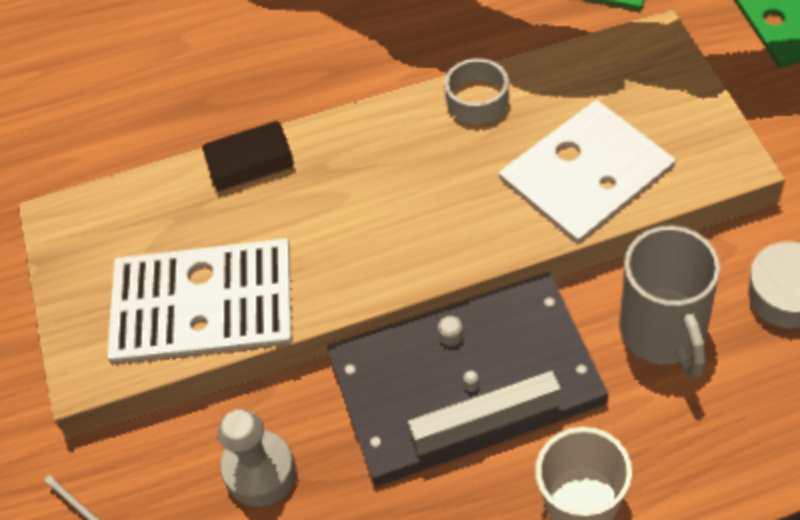

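The white plate is the plain shim (top crop (205,270)), the slotted one the grate; the ring and block sit behind them. Pins at crop (384,150) and (381,96). Next I measure the station and plates.

```bash
cat >> h.py <<'E'
def white(f):
    hsv=cv2.cvtColor(f['color'],cv2.COLOR_RGB2HSV)
    return ((hsv[...,1]<60)&(hsv[...,2]>150)).astype(np.uint8)
def S2W(st,p): # station xy->world xy
    x,y,t=st; c,s=np.cos(t),np.sin(t); return np.array([x,y])+np.array(p)@np.array([[c,s],[-s,c]])
def W2S(st,p):
    x,y,t=st; c,s=np.cos(t),np.sin(t); return (np.array(p)-[x,y])@np.array([[c,-s],[s,c]])
def blobs(f,amin,m=None):
    m=white(f) if m is None else m
    cs,h=cv2.findContours(m,cv2.RETR_CCOMP,cv2.CHAIN_APPROX_NONE); out=[]
    for i,c in enumerate(cs):
        if h[0][i][3]<0 and cv2.contourArea(c)>amin:
            out.append((c,[cs[j] for j in range(len(cs)) if h[0][j][3]==i and cv2.contourArea(cs[j])>8]))
    return out
E
python3 - <<'E'
from h import *
for n in('top','scene'):
    f=np.load(n+'0.npy',allow_pickle=True).item()
    print(n)
    for c,hs in blobs(f,25):
        m=cv2.moments(c); u=(m['m10']/m['m00'],m['m01']/m['m00'])
        if cv2.contourArea(c)<1200:
            print(' small',np.round(u,1),cv2.contourArea(c),plane(f,[u],.0355)[0].round(4)); continue
        w=plane(f,c.reshape(-1,2),.044)[:,:2]
        q=cv2.minAreaRect((w*1000).astype(np.float32)); print('PLATE',np.round(u,1),q)
        for h in hs:
            m=cv2.moments(h); uu=(m['m10']/m['m00'],m['m01']/m['m00']);print('   hole',np.round(uu,1),cv2.contourArea(h),plane(f,[uu],.044)[0].round(4))
E
```

```text
top
 small [343.3 439.3] 31.0 [0.0789 0.0761 0.0355]
 small [336.9 289.8] 545.0 [0.3894 0.0831 0.0355]
PLATE [305.6 238.4] ((503.17962646484375, 149.03741455078125), (99.66075134277344, 123.6915054321289), 23.973363876342773)
   hole [310.5 248.5] 102.0 [0.48   0.1392 0.044 ]
   hole [300.8 228.1] 50.0 [0.5257 0.16   0.044 ]
PLATE [467.5 226.6] ((522.7103271484375, -205.4584503173828), (151.3506622314453, 99.89673614501953), 78.38800811767578)
   hole [495.2 242.4] 70.0 [ 0.4863 -0.2637  0.044 ]
   hole [489.1 241. ] 70.0 [ 0.4895 -0.2506  0.044 ]
   hole [465.7 237.5] 105.5 [ 0.4982 -0.2002  0.044 ]
   hole [483. 240.] 70.0 [ 0.492  -0.2375  0.044 ]
   hole [476.9 239. ] 69.0 [ 0.4945 -0.2243  0.044 ]
   hole [455. 235.] 70.0 [ 0.5041 -0.1772  0.044 ]
   hole [448.9 234. ] 70.0 [ 0.5066 -0.164   0.044 ]
   hole [442.8 232.9] 67.5 [ 0.5093 -0.1509  0.044 ]
   hole [436.7 231.7] 67.5 [ 0.5122 -0.1377  0.044 ]
   hole [498.2 221. ] 70.0 [ 0.5336 -0.2734  0.044 ]
   hole [469.  215.6] 48.0 [ 0.5467 -0.2102  0.044 ]
   hole [492.1 220. ] 70.0 [ 0.536  -0.2602  0.044 ]
   hole [486. 219.]
[... 2164 characters left out ...]
 hole [143.2 295. ] 67.5 [ 0.5038 -0.1773  0.044 ]
   hole [159.  293.1] 71.0 [ 0.5091 -0.1506  0.044 ]
   hole [151.  293.7] 72.5 [ 0.5056 -0.1639  0.044 ]
   hole [167.  292.3] 72.5 [ 0.512  -0.1372  0.044 ]
PLATE [365.5 292.7] ((625.8685913085938, 178.86383056640625), (79.0703353881836, 77.451416015625), 18.634904861450195)
   hole [365.7 292.2] 1228.5 [0.626  0.1789 0.044 ]
PLATE [323.1 244.2] ((503.0043029785156, 149.97982788085938), (101.42814636230469, 125.5302734375), 24.152637481689453)
   hole [333.3 251.2] 45.5 [0.5263 0.1598 0.044 ]
   hole [313.5 235.5] 104.0 [0.4806 0.1395 0.044 ]
 small [270.6 200. ] 25.5 [0.3642 0.0955 0.0355]
 small [583.6  86.4] 161.0 [0.2563 0.937  0.0355]
```

```bash
python3 - <<'E'
from h import *
import scipy.optimize as so
for n,rois in (('top',[(368,181,390,199),(370,163,386,175)]),('scene',[(246,314,266,334),(258,342,273,354)])):
    f=np.load(n+'0.npy',allow_pickle=True).item(); g=cv2.cvtColor(f['color'],cv2.COLOR_RGB2GRAY)
    for (x0,y0,x1,y1),z in zip(rois,(.0357,.0345)):
        sub=g[y0:y1,x0:x1]; print(n); print(sub[:, ::1])
E
```

```text
top
[[ 69  68  67  68  67  68  66  68  66  66  66  70  68  68  66  66  69  63
   66  65  64  63]
 [ 68  66  63  67  63  65  66  65  64  68  64  67  63  66  63  66  66  67
   65  66  66  66]
 [ 64  67  67  67  65  67  65  66  64  66  63  65  65  64  67  63  64  66
   68  67  65  67]
 [ 68  66  63  67  60  68  62  65  66  65  64  64  66  66  66  68  67  67
   69  67  66  70]
 [ 67  64  67  68  65  68  67  63  74  63  83  91  74  64  68  65  68  65
   70  68  66  66]
 [ 63  62  68  67  69  69  65  67 127 138 173 157 145  68  63  62  65  66
   66  64  66  63]
 [ 71  67  70  67  68  68  46 120 157 170 169 169 172 146  92  65  64  67
   66  70  68  66]
 [ 67  65  67  69  67  68  79 135 170 166 165 165 166 170 128  69  65  66
   68  70  65  69]
 [ 68  71  66  67  67  62 108 151 169 166 166 166 167 171 136  82  66  63
   66  66  67  69]
 [ 67  71  66  68  68  62  95 144 170 167 168 166 170 165 143  68  65  64
   65  67  66  67]
 [ 65  67  65  65  67  57  53 152 165 171 171 172 174 162 132  68  64  65
   64  66  63  65]
 [ 63  67  65  66  67  65  61 111 160 167 166 169 163 139  66  66  67  72
[... 3157 characters left out ...]
3  84]
 [ 84  84  85  85  86  85  85  86  84  83  84  85  83  85  85]
 [ 85  85  86  87  85  88  89  94  92  87  86  84  85  84  84]
 [ 84  84  85  84  94 119 143 160 145 112  90  85  83  85  85]
 [ 83  83  84  91 130 186 213 218 208 170 121  89  86  85  87]
 [ 83  86  86 105 160 208 222 224 217 188 147  95  87  88  86]
 [ 84  85  88 117 171 201 219 222 214 179 150 105  88  86  85]
 [ 84  84  86 106 159 175 187 196 189 163 142  91  84  85  84]
 [ 83  85  87  95 127 156 163 164 160 147 114  82  85  86  85]
 [ 86  88  86  85  87 112 137 136 122 102  83  78  83  84  84]
 [ 84  86  84  82  78  83  91  93  87  83  77  77  83  85  85]
 [ 83  85  84  82  80  82  84  85  84  81  75  75  84  86  87]]
```

```bash
python3 - <<'E'
from h import *
T=np.load('top0.npy',allow_pickle=True).item();S=np.load('scene0.npy',allow_pickle=True).item()
for f,a,b in((T,(378.1,189.3),(376.9,168.0)),(S,(254.4,322.2),(264.9,347.1))):
    A=plane(f,[a],.0357)[0,:2];B=plane(f,[b],.0345)[0,:2];print(A.round(4),B.round(4),np.linalg.norm(B-A).round(4),np.arctan2(*(B-A)[::-1]).round(4))
# board edges
f=T
hsv=cv2.cvtColor(f['color'],cv2.COLOR_RGB2HSV)
print(hsv[215,[250,270,400,520]],hsv[195,[250,270,440,540]],hsv[300,[245,380]])
g=cv2.cvtColor(f['color'],cv2.COLOR_RGB2GRAY).astype(float)
# far edge: per column strongest gradient near line
def edge(pts0,pts1,n,f,half=5):
    g=cv2.GaussianBlur(cv2.cvtColor(f['color'],cv2.COLOR_RGB2HSV)[...,2].astype(np.float32),(0,0),.8)
    out=[];p0,p1=np.array(pts0,float),np.array(pts1,float);d=(p1-p0)/np.linalg.norm(p1-p0);nn=np.array([-d[1],d[0]])
    s=np.arange(-half,half+.01,.25)
    for t in np.linspace(0,1,n):
        q=p0+(p1-p0)*t+s[:,None]*nn
        v=cv2.remap(g,q[:,0].astype(np.float32)[None],q[:,1].astype(np.float32)[None],1)[0]
        gr=np.abs(np.gradient(v));out.append(q[gr.argmax()])
    return np.array(out)
def line(f,p0,p1,z,nm):
    e=edge(p0,p1,60,f); w=plane(f,e,z)[:,:2]
    L=cv2.fitLine(w.astype(np.float32),cv2.DIST_HUBER,0,.001,.001).ravel(); d=L[:2];c=L[2:]
    res=(w-c)@[-d[1],d[0]];print(nm,c.round(4),'ang',np.arctan2(d[1],d[0]).round(4),'medres',np.median(abs(res)).round(5));return c,d
line(T,(240,208),(325,205),.036,'farL');line(T,(430,200),(520,196.5),.036,'farR')
line(T,(240,314.5),(532,301),.036,'near')
line(T,(528.5,204),(537,295),.036,'right');line(T,(232.5,216),(234,250),.036,'left')
E
```

```text
[ 0.6123 -0.0135] [ 0.6619 -0.0125] 0.0497 0.0201
[ 0.613  -0.0134] [ 0.6623 -0.0112] 0.0493 0.0438
[[ 16 148 195]
 [ 16 150 199]
 [ 16 151 205]
 [ 16 151 197]] [[ 13 190 185]
 [ 13 188 172]
 [ 13 189 186]
 [ 14 191 170]] [[ 17 157  94]
 [ 17 154 214]]
farL [0.5748 0.2279] ang -1.5343 medres 0.00053
farR [ 0.5893 -0.2266] ang -1.5375 medres 0.00067
near [ 0.3508 -0.0677] ang -1.5378 medres 0.00055
right [ 0.4708 -0.347 ] ang 0.0312 medres 0.00047
left [0.5209 0.3116] ang 0.0194 medres 0.00028
```

```bash
cat >> h.py <<'E'
from scipy.spatial.transform import Rotation as R
ST=(0.5825,-0.0141,0.0325)
def tool():
    o=r.get_obs(); M=R.from_rotvec(o['orientation']).as_matrix()
    return o,M
def rep():
    o,M=tool(); s=W2S(ST,o['tcp_pos'][:2])*1000
    print('t %.2f st %s z %.1f angSt %.2f tilt %s F %s w %.1f'%(o['clock'],s.round(1),o['tcp_pos'][2]*1000,np.degrees(np.arctan2(M[1,0],M[0,0])-ST[2]),M[2].round(3),o['contact_force'].round(1),o['grip_width']*1000))
def to(sx,sy,angst,z=None):
    """station mm, deg: turn about tool y, then shift in turned tool axes"""
    o,M=tool(); a=np.degrees(np.arctan2(M[1,0],M[0,0])-ST[2])
    turn=-((angst-a+180)%360-180); M2=M@R.from_rotvec([0,np.radians(turn),0]).as_matrix()
    w=np.r_[S2W(ST,[sx/1000,sy/1000]),o['tcp_pos'][2] if z is None else z/1000]
    print('turn y %.2f'%turn,'shift',(M2.T@(w-o['tcp_pos'])*1000).round(1))
def plate(f,u0=None):
    """all plate blobs, station frame"""
    for c,hs in blobs(f,3000):
        w=W2S(ST,plane(f,c.reshape(-1,2),.044)[:,:2])*1000
        q=cv2.minAreaRect(w.astype(np.float32)); print('plate',np.round(q[0],1),np.round(q[1],1),round(q[2],2),len(hs))
        if len(hs)<=20:
            H=[(cv2.contourArea(h),W2S(ST,plane(f,[cv2.moments(h)['m10']/cv2.moments(h)['m00'],cv2.moments(h)['m01']/cv2.moments(h)['m00']],.044)[0,:2])*1000) for h in hs]
            H=[(a,p.round(1)) for a,p in H if np.linalg.norm(p-np.array(q[0]))<30 or a>90]; print('  ',H)
E
python3 - <<'E'
from h import *
rep(); T=np.load('top0.npy',allow_pickle=True).item();plate(T)
c=W2S(ST,[.5031,.1495])*1000; th=np.radians(24.05)-ST[2]
s=c+90*np.array([-np.sin(th),np.cos(th)]);print(c,np.degrees(th),s)
to(*s,np.degrees(th),100);to(*s,np.degrees(th)-180,100)
E
```

```text
t 0.10 st [-269.5  630.8] z 230.4 angSt 62.42 tilt [-0.002 -1.    -0.   ] F [0.4 0.5 0.5] w 85.5
[-74.04200653 166.0936521 ] 22.187887165824826 [-108.03006023  249.42919197]
turn y 40.23 shift [   5.6  130.9 -414. ]
turn y -139.77 shift [ -5.6 130.9 414. ]
```

```bash
sed -i 's/blobs(f,3000)/blobs(f,1300)/' h.py
python3 -m jog '0 6.7 0 0 10 0 0.6; 0 6.7 0 0 10 0 0.6; 0 6.7 0 0 10 0 0.6; 0 6.7 0 0 10 0 0.6; 0 6.7 0 0 10 0 0.6'
python3 -m jog '0 6.7 0 0 10 0 0.6; 0 0 0 0 10 -35 0.6; 0 0 0 0 10 -35 0.6; 0 0 0 0 10 -35 0.6; 0 0 0 0 10 -35 0.6'
python3 - <<'E'
from h import *
rep()
to(-108,249.4,22.2,60)
E
```

```text
clock: 0.52
tcp_pos: [0.2927, 0.6078, 0.1803]
orientation: [-1.531, -0.416, 0.417]
contact_force: [-0.4, -0.4, -1.4]
grip_width: 0.0511
clock: 0.93
tcp_pos: [0.3501, 0.4787, 0.1305]
orientation: [-1.546, -0.33, 0.331]
contact_force: [1.0, -0.4, -0.2]
grip_width: 0.0514
t 0.93 st [-216.2  500.1] z 130.5 angSt 22.26 tilt [-0.    -1.    -0.001] F [ 1.  -0.4 -0.2] w 51.4
turn y 0.06 shift [   5.5   70.6 -273. ]
```

```bash

python3 -m jog '0 0 0 1 8 -34 0.6; 0 0 0 1 8 -34 0.6; 0 0 0 1 8 -34 0.6; 0 0 0 1 8 -34 0.6; 0 0 0 1 8 -34 0.6'
python3 -m jog '0 0 0 0 8 -34 0.6; 0 0 0 0 8 -34 0.6; 0 0 0 0 8 -34 0.6; 0 0 0 0 3 0 0.6; 0 0 0 0 3 0 0.6'
python3 - <<'E'
from h import *
rep()
to(-108,249.4,22.2,45)
f=grab('scene');save(f,'s1.png',(220,60,540,300),2.5)
f=grab('top');save(f,'t1.png',(160,100,480,340),2.5)
E
```

```text
clock: 1.35
tcp_pos: [0.4242, 0.3255, 0.0908]
orientation: [-1.546, -0.33, 0.33]
contact_force: [0.8, -0.6, -0.9]
grip_width: 0.0508
clock: 1.77
tcp_pos: [0.4661, 0.2314, 0.0607]
orientation: [-1.547, -0.325, 0.327]
contact_force: [-0.2, 0.9, -0.2]
grip_width: 0.051
t 1.77 st [-108.3  249.2] z 60.7 angSt 21.94 tilt [-0.001 -1.    -0.001] F [-0.2  0.9 -0.2] w 51.0
turn y -0.26 shift [ 0.4 15.7  0.1]
```

View pics/s1.png

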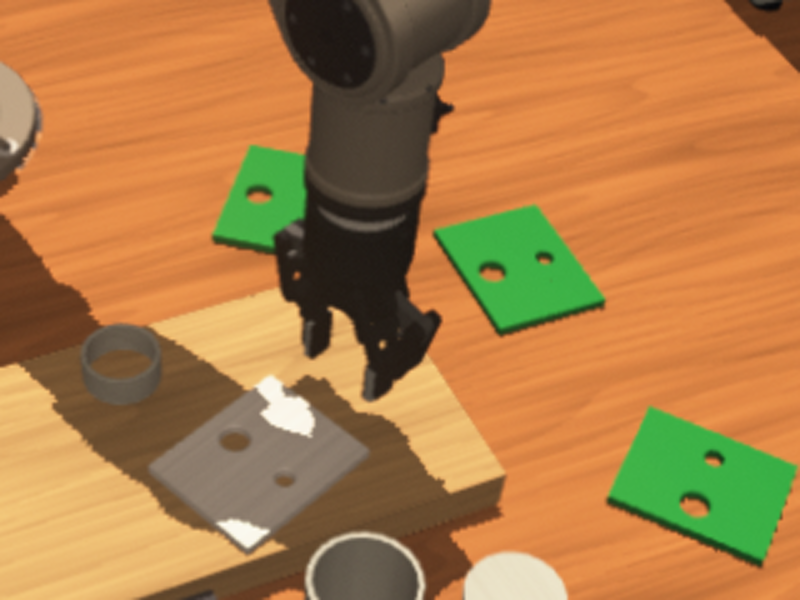

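View pics/t1.png

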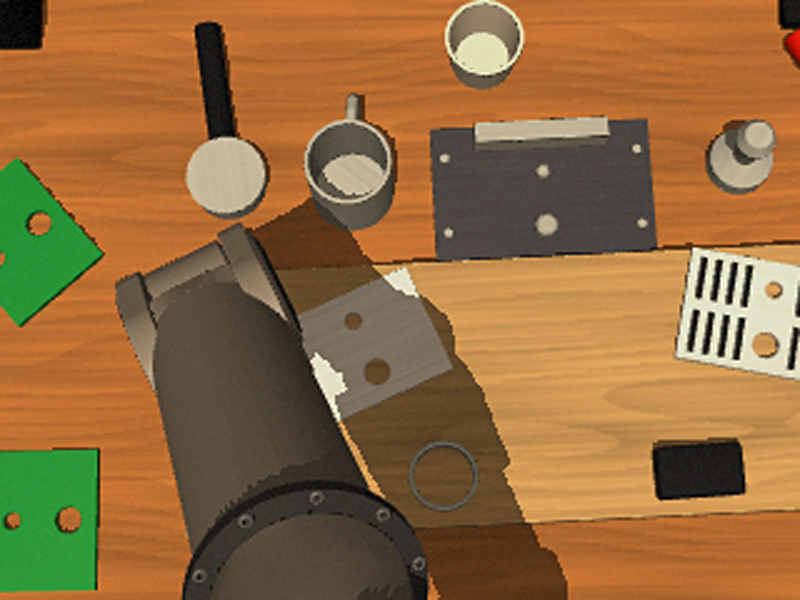

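Fingers (s1 (315,340),(375,390)) hover beside the shim's left edge, shim at (258,465). Descend to find the board with force.

```bash

python3 -m jog '0 0 0 0 7 0 0.6; 0 0 0 0 6 0 0.6; 0 0 0 0 5 0 0.6; 0 0 0 0 3 0 0.6; 0 0 0 0 0 0 0.6'
python3 -m jog '0 0 0 0 1 0 0.6; 0 0 0 0 1 0 0.6; 0 0 0 0 1 0 0.6; 0 0 0 0 1 0 0.6; 0 0 0 0 0 0 0.6'
```

```text
clock: 2.28
tcp_pos: [0.4648, 0.2343, 0.0394]
orientation: [-1.546, -0.329, 0.332]
contact_force: [-0.0, -0.0, 0.1]
grip_width: 0.0511
clock: 2.7
tcp_pos: [0.4656, 0.234, 0.0362]
orientation: [-1.546, -0.33, 0.33]
contact_force: [-0.9, 0.9, 0.2]
grip_width: 0.0513
```

```bash

python3 -m jog '0 0 0 0 1 0 0.6; 0 0 0 0 1 0 0.6; 0 0 0 0 1 0 0.6; 0 0 0 0 1 0 0.6; 0 0 0 0 0 0 0.6'
```

```text
clock: 3.12
tcp_pos: [0.4656, 0.2341, 0.0328]
orientation: [-1.545, -0.33, 0.33]
contact_force: [-1.3, -1.0, 8.5]
grip_width: 0.0516
```

```bash

python3 -m jog '0 0 0 0 -3 0 0.6; 0 0 0 0 0 -4 0.6; 0 0 0 0 0 -4 0.6; 0 0 0 0 0 -2 0.6; 0 0 0 0 0 -2 0.6'
python3 - <<'E'
from h import *
rep(); to(-108,249.4,22.2,35.2)
E
```

```text
clock: 3.53
tcp_pos: [0.4706, 0.2225, 0.0352]
orientation: [-1.546, -0.329, 0.329]
contact_force: [0.8, 0.3, 1.0]
grip_width: 0.051
t 3.53 st [-104.1  240.1] z 35.2 angSt 22.19 tilt [-0. -1. -0.] F [0.8 0.3 1. ] w 51.0
turn y -0.01 shift [-0.1 -0.  10.1]
```

```bash

python3 -m jog '0 0 0 0 0 -4 0.6; 0 0 0 0 0 -4 0.6; 0 0.4 0 0 0 -4 0.6; 0 0.4 0 0 0 -4 0.6; 0 0.4 0 0 0 -4 0.6'
python3 -m jog '0 0.6 0 0 0 -5 0.6; 0 0.6 0 0 0 -5 0.6; 0 0.6 0 0 0 -5 0.6; 0 0.6 0 0 0 -5 0.6; 0 0.6 0 0 0 -5 0.6'
python3 - <<'E'
from h import *
rep()
f=grab('scene');save(f,'s2.png',(180,100,500,340),2.5)
E
```

```text
clock: 3.95
tcp_pos: [0.4786, 0.2045, 0.0352]
orientation: [-1.548, -0.313, 0.313]
contact_force: [-0.8, 1.4, -0.1]
grip_width: 0.0509
clock: 4.37
tcp_pos: [0.4879, 0.1811, 0.0353]
orientation: [-1.554, -0.271, 0.271]
contact_force: [0.1, 0.5, -1.3]
grip_width: 0.051
t 4.37 st [-88.2 198.1] z 35.3 angSt 17.95 tilt [-0. -1. -0.] F [ 0.1  0.5 -1.3] w 51.0
```

View pics/s2.png

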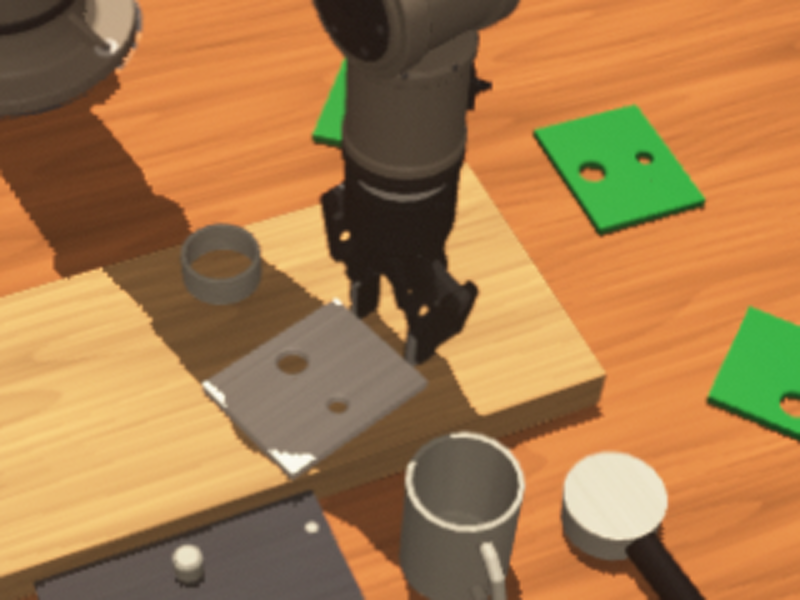

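Fingers press on the shim's left edge; corners at s2 (337,302),(427,380),(293,475),(205,385).

```bash
cat >> h.py <<'E'
def pts(name,box,sc,uv,z):
    f=np.load(name+'0.npy',allow_pickle=True).item()
    p=(np.array(uv,float)+.5)/sc-.5+[box[0],box[1]]
    return W2S(ST,plane(f,p,z)[:,:2])*1000
def quad(*a):
    """corners in order: near-left, far-left, far-right, near-right"""
    w=pts(*a); c=w.mean(0); d=(w[1]+w[2]-w[0]-w[3]); print(w.round(1).tolist(),'c',c.round(1),'yaw',np.degrees(np.arctan2(d[1],d[0])).round(2))
E
python3 - <<'E'
from h import *
quad('scene',(180,100),2.5,[(337,302),(427,380),(293,475),(205,385)],.044)
E
python3 -m jog '0 0.6 0 0 0 -5 0.6; 0 0.6 0 0 0 -5 0.6; 0 0.6 0 0 0 -5 0.6; 0 0.6 0 0 0 -5 0.6; 0 0.6 0 0 0 -5 0.6'
python3 -m jog '0 0.7 0 0 0 -5 0.6; 0 0.7 0 0 0 -5 0.6; 0 0.7 0 0 0 -5 0.6; 0 0.7 0 0 0 -5 0.6; 0 0.7 0 0 0 -5 0.6'
python3 -m jog '0 0.7 0 0 0 -5 0.6; 0 0.7 0 0 0 -5 0.6; 0 0.7 0 0 0 -5 0.6; 0 0.7 0 0 0 -5 0.6; 0 0.7 0 0 0 -5 0.6'
python3 - <<'E'
from h import *
rep()
f=grab('scene');save(f,'s3.png',(180,100,500,340),2.5)
E
```

```text
[[-129.0, 172.0], [-38.2, 203.4], [1.7, 86.0], [-92.5, 56.3]] c [-64.5 129.4] yaw 18.3
clock: 4.83
tcp_pos: [0.496, 0.1575, 0.0353]
orientation: [-1.558, -0.231, 0.23]
contact_force: [-0.9, 1.0, -0.9]
grip_width: 0.0512
clock: 5.25
tcp_pos: [0.5026, 0.1334, 0.0353]
orientation: [-1.563, -0.182, 0.182]
contact_force: [0.7, 1.7, -0.5]
grip_width: 0.0511
clock: 5.67
tcp_pos: [0.5078, 0.1089, 0.0353]
orientation: [-1.567, -0.135, 0.134]
contact_force: [0.3, 1.6, 1.2]
grip_width: 0.0515
t 5.67 st [-70.7 125.4] z 35.3 angSt 7.95 tilt [ 0. -1.  0.] F [0.3 1.6 1.2] w 51.5
```

View pics/s3.png

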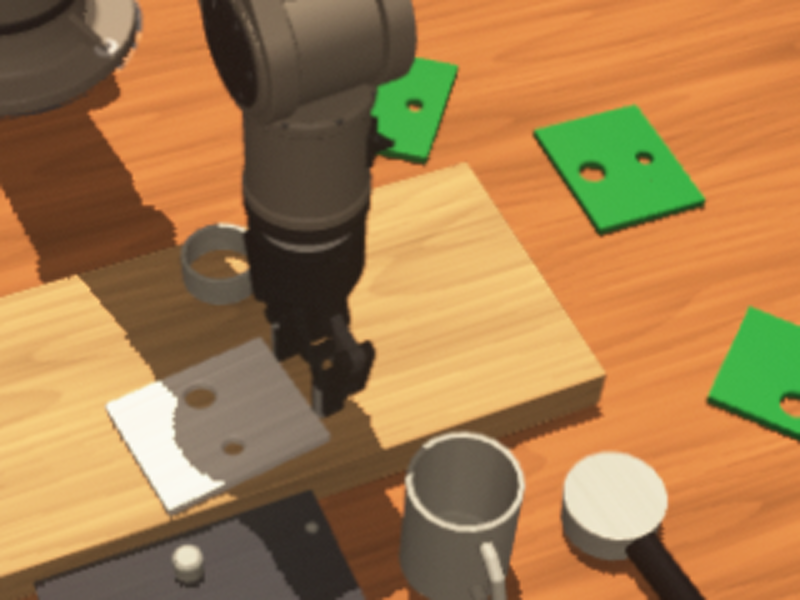

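```bash

python3 - <<'E'
from h import *
quad('scene',(180,100),2.5,[(262,339),(330,436),(171,513),(107,407)],.044)
E
python3 -m jog '0 0.7 0 0 0 -5 0.6; 0 0.7 0 0 0 -5 0.6; 0 0.7 0 0 0 -5 0.6; 0 0.7 0 0 0 -5 0.6; 0 0.7 0 0 0 -5 0.6'
python3 -m jog '0 0.7 0 0 0 -5 0.6; 0 0.7 0 0 0 -5 0.6; 0 0.7 0 0 0 -4 0.6; 0 0.7 0 0 0 -3 0.6; 0 0.7 0 0 0 -2 0.6'
python3 - <<'E'
from h import *
rep();to(-65,72.5,0)
f=grab('scene');save(f,'s4.png',(120,100,440,340),2.5)
E
```

```text
[[-116.6, 108.3], [-18.9, 121.4], [0.0, -0.2], [-99.7, -13.9]] c [-58.8  53.9] yaw 7.7
clock: 6.13
tcp_pos: [0.5114, 0.0841, 0.0353]
orientation: [-1.569, -0.087, 0.086]
contact_force: [-0.8, 0.5, 0.0]
grip_width: 0.0511
clock: 6.55
tcp_pos: [0.5132, 0.0652, 0.0353]
orientation: [-1.571, -0.038, 0.038]
contact_force: [0.1, 2.1, 0.4]
grip_width: 0.0509
t 6.55 st [-66.7  81.5] z 35.3 angSt 0.93 tilt [ 0. -1. -0.] F [0.1 2.1 0.4] w 50.9
turn y 0.93 shift [ 1.7  0.  -9. ]
```

View pics/s4.png

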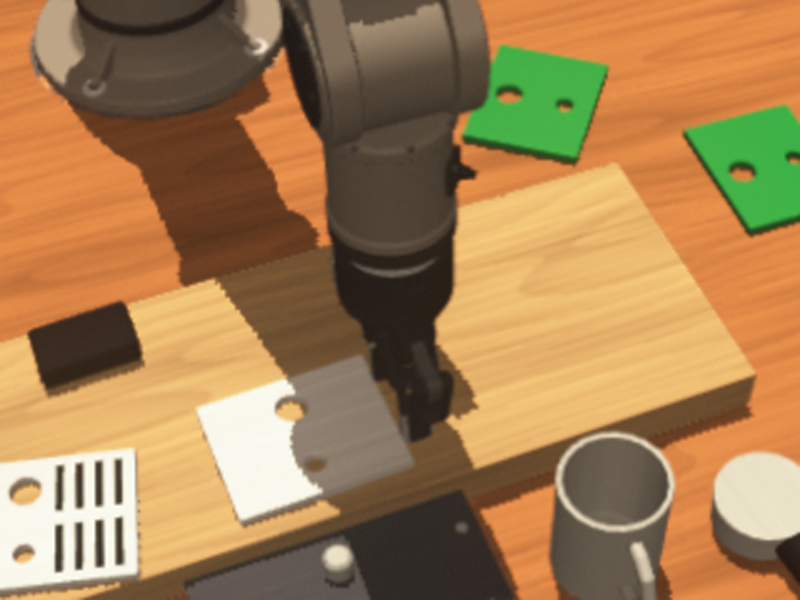

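```bash

python3 -m jog '0 0.3 0 0 0 -2 0.6; 0 0.3 0 0 0 -2 0.6; 0 0.3 0 0 0 -2 0.6; 0 0 0 0 0 -2 0.6; 0 0 0 0 0 -0.6 0.6'
python3 -m jog '0 0 0 0 0 0 0.6; 0 0 0 0 0 10 0.6; 0 0 0 0 -12 12 0.6; 0 0 0 0 -30 12 0.6; 0 0 0 0 -30 12 0.6'
python3 - <<'E'
from h import *
rep()
f=grab('scene');save(f,'s5.png',(120,100,440,340),2.5);f=grab('top');save(f,'t5.png',(225,130,545,320),2.5)
E
```

```text
clock: 7.02
tcp_pos: [0.5133, 0.0568, 0.0353]
orientation: [-1.571, -0.027, 0.027]
contact_force: [-0.3, 1.1, -0.4]
grip_width: 0.0514
clock: 7.43
tcp_pos: [0.5105, 0.1037, 0.1071]
orientation: [-1.572, -0.025, 0.03]
contact_force: [-0.5, 0.1, 0.6]
grip_width: 0.0512
t 7.43 st [-68.1 120.1] z 107.1 angSt 0.12 tilt [-0.003 -1.    -0.001] F [-0.5  0.1  0.6] w 51.2
```

View pics/s5.png

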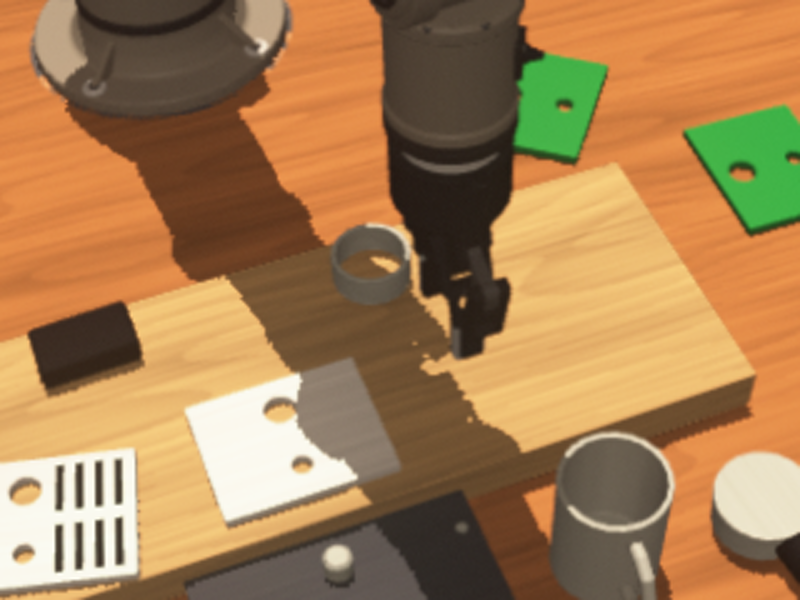

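View pics/t5.png

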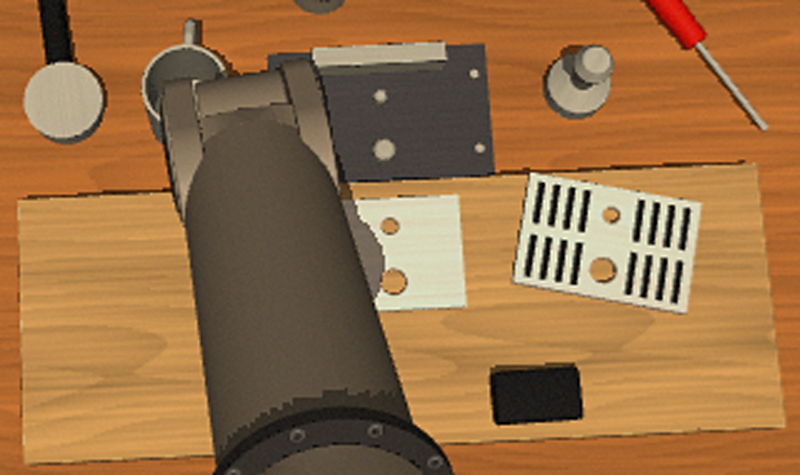

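```bash

python3 - <<'E'
from h import *
quad('scene',(120,100),2.5,[(353,358),(400,466),(229,522),(186,410)],.044)
print(pts('scene',(120,100),2.5,[(280,409),(302.5,464)],.044).round(1))
print(pts('top',(225,130),2.5,[(394,281.5),(390,226),(459,195),(466,307)],.044).round(1))
# reference pins in same way
print(pts('top',(225,130),2.5,[(384.5,149.5),(381,96)],.0355).round(1), pts('scene',(120,100),2.5,[(338,557)],.0355).round(1))
E
```

```text
[[-116.0, 63.0], [-16.0, 61.7], [-15.7, -59.3], [-115.7, -61.2]] c [-65.8   1. ] yaw 0.15
[[-92.    0.6]
 [-42.    0.7]]
[[ -91.8   -0.9]
 [ -42.2   -0.7]
 [ -17.5  -63.3]
 [-117.4  -62. ]]
[[29.3 -1.2]
 [78.9 -1.3]] [[31.2  0.3]]
```

```bash

python3 - <<'E'
from h import *
print(r.get_obs()['joints'].round(2)); to(-141,0.3,90,100);to(-141,0.3,-90,100)
E
```

```text
[-0.58  0.4   0.32  2.04 -0.19  0.72 -0.1 ]
turn y -89.69 shift [-122.8   10.2   77.1]
turn y 90.31 shift [122.8  10.2 -77.1]
```

```bash

python3 -m jog '0 -6.9 0 0 0 0 0.6; 0 -6.9 0 0 0 0 0.6; 0 -6.9 0 0 0 0 0.6; 0 -6.9 0 0 0 0 0.6; 0 -6.9 0 0 0 0 0.6'
python3 -m jog '0 -6.9 0 0 0 0 0.6; 0 -6.9 0 0 0 0 0.6; 0 -6.9 0 0 0 0 0.6; 0 -6.9 0 0 0 0 0.6; 0 -6.9 0 0 0 0 0.6'
python3 -m jog '0 -6.9 0 0 0 0 0.6; 0 -6.9 0 0 0 0 0.6; 0 -6.9 0 0 0 0 0.6; 0 0 0 -24 0 15 0.6; 0 0 0 -24 0 15 0.6'
python3 - <<'E'
from h import *
rep(); print(r.get_obs()['joints'].round(2)); to(-141,0.3,90,60)
E
```

```text
clock: 7.95
tcp_pos: [0.5113, 0.1033, 0.1067]
orientation: [-1.512, -0.503, 0.504]
contact_force: [0.1, -0.2, -0.5]
grip_width: 0.0517
clock: 8.37
tcp_pos: [0.5113, 0.1032, 0.1066]
orientation: [-1.346, -0.965, 0.967]
contact_force: [-0.4, 0.5, 0.1]
grip_width: 0.0514
clock: 8.78
tcp_pos: [0.4831, 0.0552, 0.1067]
orientation: [-1.193, -1.234, 1.233]
contact_force: [0.5, -1.3, 0.3]
grip_width: 0.0512
t 8.78 st [-97.1  72.5] z 106.7 angSt 90.02 tilt [ 0.001 -1.     0.   ] F [ 0.5 -1.3  0.3] w 51.2
[-0.2   0.34 -0.05  2.11  0.02  0.69  1.34]
turn y 0.02 shift [-72.3  46.6  43.9]
```

```bash

python3 -m jog '0 0 0 -18 0 11 0.6; 0 0 0 -18 0 11 0.6; 0 0 0 -18 10 11 0.6; 0 0 0 -18.2 18 11 0.6; 0 0 0 0 19 0 0.6'
python3 -m jog '0 0 0 0 12 0 0.6; 0 0 0 0 8 0 0.6; 0 0 0 0 4 0 0.6; 0 0 0 0 0.5 0 0.6; 0 0 0 0 0 0 0.6'
python3 - <<'E'
from h import *
rep(); to(-141,0.3,90,35.2)
E
```

```text
clock: 9.2
tcp_pos: [0.439, -0.0228, 0.0597]
orientation: [-1.198, -1.226, 1.229]
contact_force: [-0.3, -0.9, -0.6]
grip_width: 0.0512
clock: 9.62
tcp_pos: [0.4416, -0.0189, 0.0359]
orientation: [-1.195, -1.231, 1.231]
contact_force: [0.3, -0.3, -0.0]
grip_width: 0.0513
t 9.62 st [-140.9   -0.2] z 35.9 angSt 89.85 tilt [ 0. -1.  0.] F [ 0.3 -0.3 -0. ] w 51.3
turn y -0.15 shift [0.5 0.7 0.1]
```

```bash

python3 -m jog '0 -0.15 0 0.5 0.6 -3 0.6; 0 0 0 0 0 -3 0.6; 0 0 0 0 0 -3 0.6; 0 0 0 0 0 -4 0.6; 0 0 0 0 0 -5 0.6'
python3 -m jog '0 0 0 0 0 -5 0.6; 0 0 0 0 0 -5 0.6; 0 0 0 0 0 -5 0.6; 0 0 0 0 0 -5 0.6; 0 0 0 0 0 -5 0.6'
python3 -m jog '0 0 0 0 0 -5 0.6; 0 0 0 0 0 -5 0.6; 0 0 0 0 0 -5 0.6; 0 0 0 0 0 -5 0.6; 0 0 0 0 0 -5 0.6'
python3 -m jog '0 0 0 0 0 -5 0.6; 0 0 0 0 0 -5 0.6; 0 0 0 0 0 -5 0.6; 0 0 0 0 0 -5 0.6; 0 0 0 0 0 -3 0.6'
python3 - <<'E'
from h import *
rep(); to(-6,0.3,90,35.2)
f=grab('scene');save(f,'s6.png',(120,180,440,420),2.5);f=grab('top');save(f,'t6.png',(225,130,545,320),2.5)
E
```

```text
clock: 10.03
tcp_pos: [0.4593, -0.0181, 0.0353]
orientation: [-1.193, -1.232, 1.233]
contact_force: [-2.6, -0.2, 1.6]
grip_width: 0.0512
clock: 10.45
tcp_pos: [0.4848, -0.0173, 0.0351]
orientation: [-1.194, -1.232, 1.233]
contact_force: [-1.4, 0.2, 1.0]
grip_width: 0.0513
clock: 10.87
tcp_pos: [0.5099, -0.0165, 0.0352]
orientation: [-1.194, -1.233, 1.233]
contact_force: [-1.5, 0.4, 0.2]
grip_width: 0.0509
clock: 11.28
tcp_pos: [0.5332, -0.0157, 0.0353]
orientation: [-1.194, -1.233, 1.232]
contact_force: [-2.7, -0.2, 1.2]
grip_width: 0.0511
t 11.28 st [-49.3  -0. ] z 35.3 angSt 89.97 tilt [ 0.    -1.    -0.001] F [-2.7 -0.2  1.2] w 51.1
turn y -0.03 shift [  0.3   0.1 -43.3]
```

View pics/s6.png

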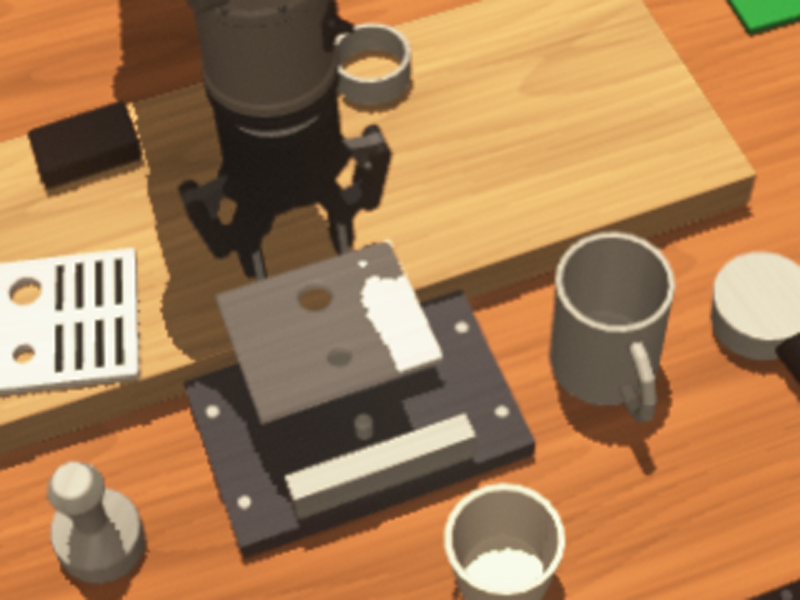

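View pics/t6.png

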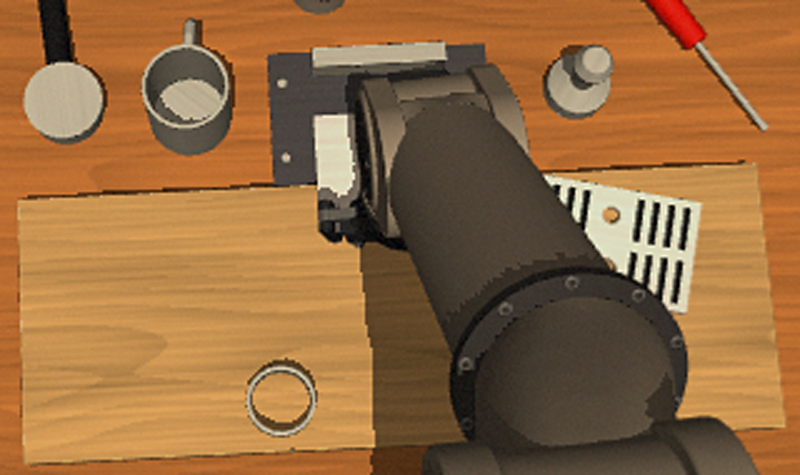

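```bash

python3 - <<'E'
from h import *
quad('scene',(120,180),2.5,[(392,242),(442,354),(262,419),(218,296)],.044)
print(pts('scene',(120,180),2.5,[(315,298),(339,357)],.044).round(1), pts('scene',(120,180),2.5,[(364,418)],.0345).round(1))
E
```

```text
[[-36.6, 63.5], [59.1, 62.8], [61.8, -60.8], [-38.2, -60.3]] c [11.5  1.3] yaw -0.35
[[-12.7  -0.1]
 [ 36.5  -0.2]] [[79.7  1. ]]
```

```bash

python3 -m jog '0 0 0 0 0 -4 0.6; 0 0 0 0 0 -5 0.6; 0 0 0 0 0 -5 0.6; 0 0 0 0 0 -5 0.6; 0 0 0 0 0 -5 0.6'
python3 -m jog '0 0 0 0 0 -4 0.6; 0 0 0 0 0 -3 0.6; 0 0 0 0 0 -2 0.6; 0 0 0 0 0 -2 0.6; 0 0 0 0 0 -2 0.6'
python3 -m jog '0 0 0 0 0 -1.5 0.6; 0 0 0 0 0 -1.5 0.6; 0 0 0 0 0 -1 0.6; 0 0 0 0 0 -1 0.6; 0 0 0 0 0 -0.5 0.6'
python3 - <<'E'
from h import *
rep(); to(-6,0.3,90,35.2)
f=grab('scene');save(f,'s7.png',(120,180,440,420),2.5)
E
```

```text
clock: 11.8
tcp_pos: [0.557, -0.015, 0.0352]
orientation: [-1.194, -1.233, 1.233]
contact_force: [-1.8, 0.1, -0.3]
grip_width: 0.0516
clock: 12.22
tcp_pos: [0.5693, -0.0146, 0.0352]
orientation: [-1.194, -1.232, 1.233]
contact_force: [-2.0, 0.0, 1.4]
grip_width: 0.0513
clock: 12.63
tcp_pos: [0.5757, -0.0143, 0.0354]
orientation: [-1.195, -1.234, 1.232]
contact_force: [0.1, 0.0, 0.2]
grip_width: 0.0514
t 12.63 st [-6.8 -0. ] z 35.4 angSt 89.97 tilt [ 0.    -1.    -0.001] F [0.1 0.  0.2] w 51.4
turn y -0.03 shift [ 0.3  0.2 -0.8]
```

View pics/s7.png

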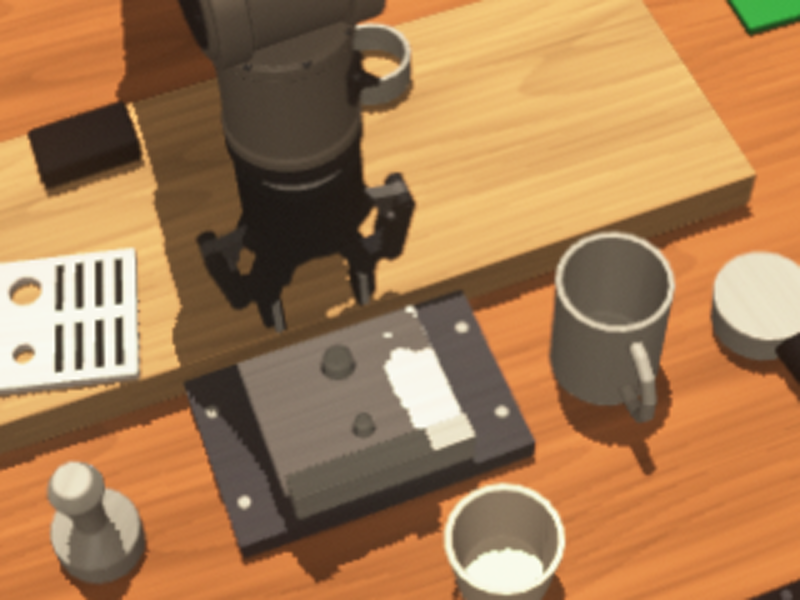

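Shim dropped: both pins stand through its holes (s7 (338,362),(364,425)) with no force left. Now lift off and head to the grate's right edge.

```bash

python3 -m jog '0 0 0 0 -3 10 0.6; 0 0 0 0 -20 10 0.6; 0 6.9 0 0 -20 0 0.6; 0 6.9 0 0 -15 0 0.6; 0 6.9 0 0 -12 0 0.6'
python3 -m jog '0 6.9 0 0 0 0 0.6; 0 6.9 0 0 0 0 0.6; 0 6.9 0 0 0 0 0.6; 0 6.9 0 0 0 0 0.6; 0 6.9 0 0 0 0 0.6'
python3 -m jog '0 6.9 0 0 0 0 0.6; 0 6.9 0 0 0 0 0.6; 0 6.9 0 0 0 0 0.6; 0 6.9 0 0 0 0 0.6; 0 6.9 0 0 0 0 0.6'
python3 -m jog '0 6.9 0 0 0 0 0.6; 0 6.9 0 0 0 0 0.6; 0 0 0 0 0 0 0.6; 0 0 0 0 0 0 0.6; 0 0 0 0 0 0 0.6'
python3 - <<'E'
from h import *
c=W2S(ST,[.5228,-.2053])*1000; th=-11.55-np.degrees(ST[2]); t=np.radians(th)
s=c-102*np.array([-np.sin(t),np.cos(t)]);print(c,th,s)
rep(); print(r.get_obs()['joints'].round(2));to(*s,th,60)
f=grab('top');plate(f); f=grab('scene');plate(f);save(f,'s8.png',(20,150,340,390),2.5)
E
```

```text
clock: 13.1
tcp_pos: [0.5546, -0.0152, 0.1068]
orientation: [-1.35, -0.96, 0.957]
contact_force: [0.5, -0.7, -0.6]
grip_width: 0.0512
clock: 13.52
tcp_pos: [0.5542, -0.0151, 0.1055]
orientation: [-1.513, -0.496, 0.496]
contact_force: [0.1, -0.1, 0.5]
grip_width: 0.0516
clock: 13.93
tcp_pos: [0.5542, -0.015, 0.1054]
orientation: [-1.57, -0.025, 0.024]
contact_force: [0.1, 0.4, 0.4]
grip_width: 0.051
clock: 14.35
tcp_pos: [0.5545, -0.015, 0.1053]
orientation: [-1.565, 0.157, -0.157]
contact_force: [-0.7, 0.6, -0.1]
grip_width: 0.051
[ -65.88137985 -189.15912293] -13.412112834175176 [ -89.54064212 -288.37726295]
t 14.35 st [-28.   0.] z 105.3 angSt -13.33 tilt [-0. -1.  0.] F [-0.7  0.6 -0.1] w 51.0
[-0.43  0.47  0.44  1.98 -0.28  0.75 -0.02]
turn y 0.08 shift [   7.    45.2 -294.8]
plate [ -66.  -189.8] [150.4  99.9] 76.6 16
   [(105.5, array([ -90.5, -183.2])), (48.0, array([ -42.1, -194.8]))]
plate [193.6  50. ] [69.7 71.5] 24.17 1
   [(1005.0, array([187.3,  52.7]))]
plate [ -65.8 -189. ] [152.5 101.8] 76.56 18
   [(59.0, array([ -41. , -194.6])), (121.5, array([ -89.5, -183.1]))]
plate [ 49.6 191.5] [79.1 77.5] 16.77 1
   [(1222.5, array([ 49.7, 191.5]))]
```

View pics/s8.png

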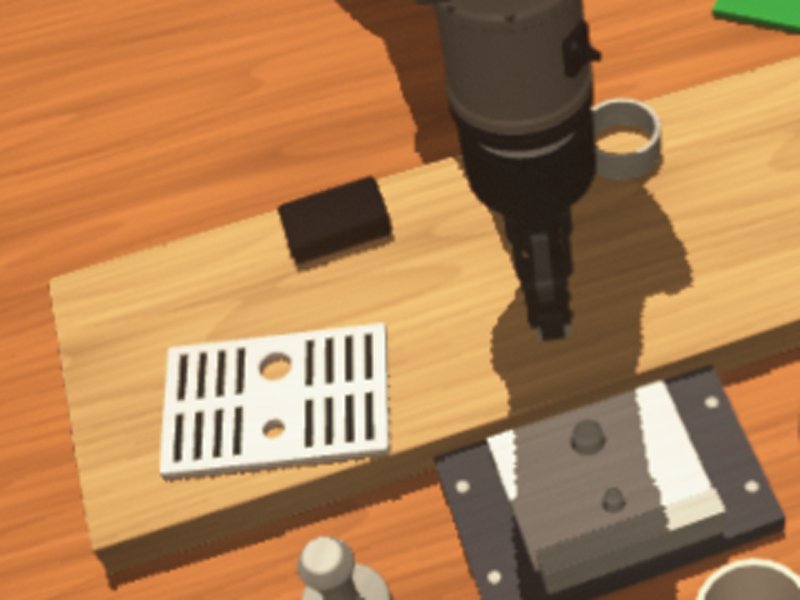

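```bash

python3 -m jog '0 0.08 0 1.4 0 -33 0.6; 0 0 0 1.4 0 -33 0.6; 0 0 0 1.4 0 -33 0.6; 0 0 0 1.4 0 -33 0.6; 0 0 0 1.4 0 -33 0.6'
python3 -m jog '0 0 0 0 0 -33 0.6; 0 0 0 0 0 -33 0.6; 0 0 0 0 0 -33 0.6; 0 0 0 0 0 -31 0.6; 0 0 0 0 15 0 0.6'
python3 -m jog '0 0 0 0 20 0 0.6; 0 0 0 0 17 0 0.6; 0 0 0 0 12 0 0.6; 0 0 0 0 5 0 0.6; 0 0 0 0 1 0 0.6'
python3 - <<'E'
from h import *
rep();to(-89.5,-288.4,-13.4,35.3)
f=grab('scene');save(f,'s9.png',(20,150,340,390),2.5)
E
```

```text
clock: 14.87
tcp_pos: [0.5277, -0.1795, 0.1053]
orientation: [-1.565, 0.159, -0.16]
contact_force: [0.3, -1.0, 0.6]
grip_width: 0.0508
clock: 15.28
tcp_pos: [0.5003, -0.3147, 0.0932]
orientation: [-1.571, 0.163, -0.171]
contact_force: [0.1, -0.9, 1.4]
grip_width: 0.0513
clock: 15.7
tcp_pos: [0.5011, -0.305, 0.0343]
orientation: [-1.564, 0.162, -0.159]
contact_force: [-0.2, -0.3, 0.3]
grip_width: 0.0513
t 15.70 st [ -90.8 -288.1] z 34.3 angSt -13.57 tilt [-0.002 -1.     0.001] F [-0.2 -0.3  0.3] w 51.3
turn y -0.17 shift [ 1.3 -1.  -0. ]
```

View pics/s9.png

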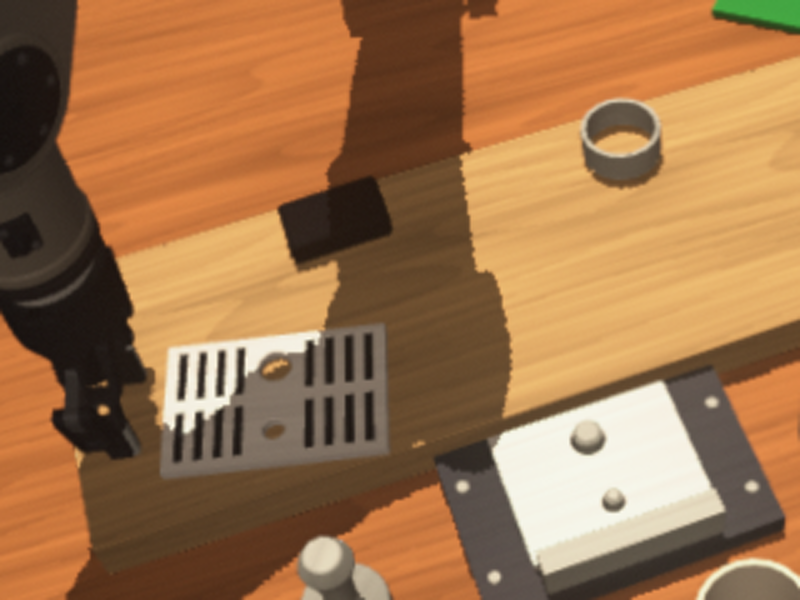

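```bash

python3 -m jog '0 -0.15 0 1.3 -1 4 0.6; 0 0 0 0 0 4 0.6; 0 0 0 0 0 4 0.6; 0 -0.3 0 0 0 4 0.6; 0 -0.3 0 0 0 4 0.6'
python3 -m jog '0 -0.35 0 0 0 5 0.6; 0 -0.35 0 0 0 5 0.6; 0 -0.35 0 0 0 5 0.6; 0 -0.35 0 0 0 5 0.6; 0 -0.35 0 0 0 5 0.6'
python3 -m jog '0 -0.35 0 0 0 5 0.6; 0 -0.35 0 0 0 5 0.6; 0 -0.35 0 0 0 5 0.6; 0 -0.35 0 0 0 5 0.6; 0 -0.35 0 0 0 5 0.6'
python3 -m jog '0 -0.35 0 0 0 5 0.6; 0 -0.35 0 0 0 5 0.6; 0 -0.35 0 0 0 5 0.6; 0 -0.35 0 0 0 5 0.6; 0 -0.35 0 0 0 5 0.6'
python3 - <<'E'
from h import *
rep()
f=grab('scene');save(f,'s10.png',(60,150,380,390),2.5)
E
```

```text
clock: 16.17
tcp_pos: [0.5076, -0.2862, 0.0368]
orientation: [-1.567, 0.149, -0.151]
contact_force: [0.2, -2.1, -0.2]
grip_width: 0.0513
clock: 16.58
tcp_pos: [0.5116, -0.2611, 0.0363]
orientation: [-1.567, 0.126, -0.127]
contact_force: [0.1, -3.3, 0.7]
grip_width: 0.0512
clock: 17.0
tcp_pos: [0.5152, -0.2362, 0.0362]
orientation: [-1.568, 0.102, -0.102]
contact_force: [-0.6, -2.2, 1.8]
grip_width: 0.0515
clock: 17.42
tcp_pos: [0.5182, -0.2114, 0.0362]
orientation: [-1.569, 0.078, -0.078]
contact_force: [0.4, -2.7, 2.6]
grip_width: 0.0515
t 17.42 st [ -70.7 -195.1] z 36.2 angSt -7.57 tilt [-0. -1.  0.] F [ 0.4 -2.7  2.6] w 51.5
```

View pics/s10.png

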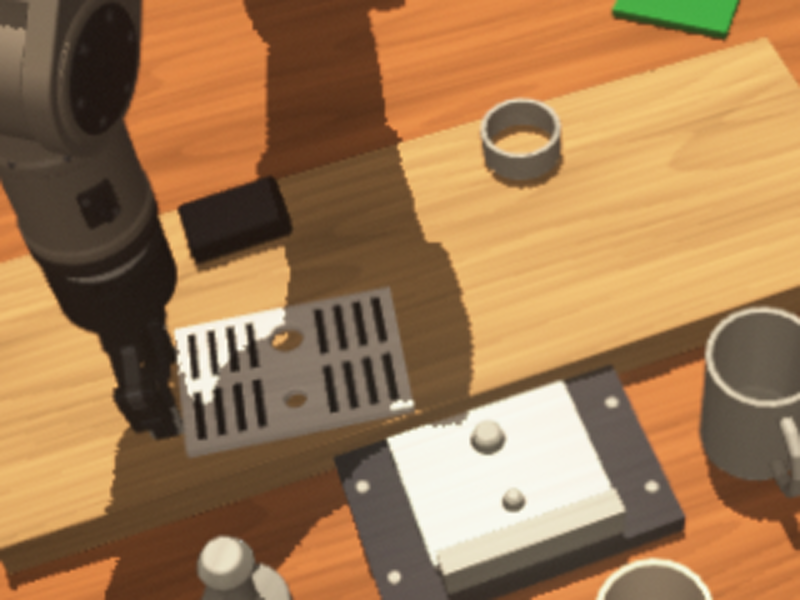

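```bash

python3 -m jog '0 -0.36 0 0 0 5 0.6; 0 -0.36 0 0 0 5 0.6; 0 -0.36 0 0 0 5 0.6; 0 -0.36 0 0 0 5 0.6; 0 -0.36 0 0 0 5 0.6'
python3 -m jog '0 -0.36 0 0 0 5 0.6; 0 -0.36 0 0 0 5 0.6; 0 -0.36 0 0 0 5 0.6; 0 -0.36 0 0 0 5 0.6; 0 -0.36 0 0 0 5 0.6'
python3 -m jog '0 -0.36 0 0 0 5 0.6; 0 -0.36 0 0 0 5 0.6; 0 -0.36 0 0 0 5 0.6; 0 -0.36 0 0 0 5 0.6; 0 -0.36 0 0 0 5 0.6'
python3 -m jog '0 -0.4 0 0 0 5 0.6; 0 -0.4 0 0 0 5 0.6; 0 -0.4 0 0 0 5 0.6; 0 -0.4 0 0 0 4 0.6; 0 -0.4 0 0 0 3 0.6'
python3 - <<'E'
from h import *
rep(); to(-50,-87,0)
f=grab('scene');save(f,'s11.png',(100,150,420,390),2.5)
E
```

```text
clock: 17.88
tcp_pos: [0.5202, -0.1862, 0.036]
orientation: [-1.57, 0.054, -0.053]
contact_force: [0.6, -1.1, 0.1]
grip_width: 0.0512
clock: 18.3
tcp_pos: [0.5216, -0.1613, 0.0361]
orientation: [-1.57, 0.029, -0.029]
contact_force: [0.3, -1.2, -0.8]
grip_width: 0.0512
clock: 18.72
tcp_pos: [0.5223, -0.1364, 0.0362]
orientation: [-1.571, 0.004, -0.004]
contact_force: [0.8, -2.8, -1.2]
grip_width: 0.0509
clock: 19.13
tcp_pos: [0.5223, -0.1144, 0.0362]
orientation: [-1.571, -0.024, 0.023]
contact_force: [0.4, -0.9, -0.8]
grip_width: 0.0515
t 19.13 st [-63.5 -98.3] z 36.2 angSt -0.14 tilt [ 0. -1.  0.] F [ 0.4 -0.9 -0.8] w 51.5
turn y -0.14 shift [13.5  0.  11.3]
```

View pics/s11.png

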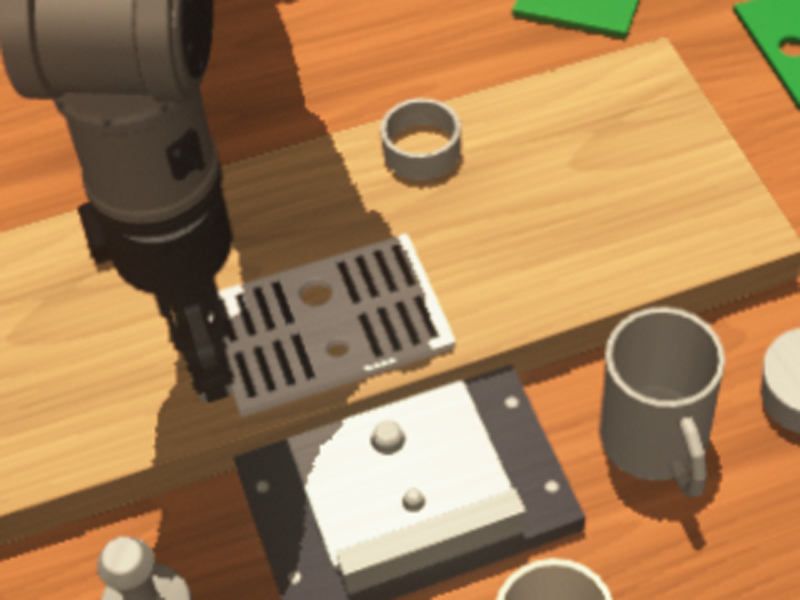

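```bash

python3 - <<'E'
from h import *
print(pts('scene',(100,150),2.5,[(316.5,292),(337,348.5)],.044).round(1),pts('scene',(100,150),2.5,[(408,236),(455,343)],.044).round(1))
E
python3 -m jog '0 -0.1 0 0 0 3 0.6; 0 0 0 0 0 3 0.6; 0 0 0 0 0 2 0.6; 0 0 0 0 0 2 0.6; 0 0 0 0 0 1 0.6'
python3 -m jog '0 0 0 0 0 0.3 0.6; 0 0 0 0 0 0 0.6; 0 0 0 0 0 -10 0.6; 0 0 0 0 -15 -15 0.6; 0 0 0 0 -30 -25 0.6'
python3 -m jog '0 -6.9 0 0 -25 -25 0.6; 0 -6.9 0 0 0 0 0.6; 0 -6.9 0 0 0 0 0.6; 0 -6.9 0 0 0 0 0.6; 0 -6.9 0 0 0 0 0.6'
python3 - <<'E'
from h import *
rep()
f=grab('scene');plate(f);save(f,'s12.png',(100,150,420,390),2.5);f=grab('top');plate(f);save(f,'t12.png',(225,130,545,320),2.5)
E
```

```text
[[-88.9 -10.3]
 [-38.5 -11.5]] [[-112.1   65.4]
 [ -13.2   64.2]]
clock: 19.6
tcp_pos: [0.5219, -0.1039, 0.0362]
orientation: [-1.571, -0.024, 0.024]
contact_force: [0.2, -2.4, -0.5]
grip_width: 0.0507
clock: 20.02
tcp_pos: [0.5211, -0.1514, 0.0788]
orientation: [-1.568, -0.022, 0.033]
contact_force: [1.0, -0.0, -0.2]
grip_width: 0.0514
clock: 20.43
tcp_pos: [0.524, -0.1795, 0.1064]
orientation: [-1.512, -0.5, 0.499]
contact_force: [-0.9, -0.0, -0.5]
grip_width: 0.0516
t 20.43 st [ -63.9 -163.4] z 106.4 angSt 34.68 tilt [ 0. -1.  0.] F [-0.9 -0.  -0.5] w 51.6
plate [193.8  50.2] [70.3 71.2] 81.34 1
   [(1002.0, array([187.3,  52.7]))]
plate [69.3 -2.1] [107.6 124.8] 0.2 2
   [(34.5, array([92.5, -3.7])), (63.0, array([46.2, -4.3]))]
plate [ 49.6 191.5] [79.1 77.5] 16.77 1
   [(1219.5, array([ 49.7, 191.4]))]
plate [-64.3  -0.3] [152.4 101.7] 89.9 9
   [(50.0, array([-39.1,  -0.6]))]
plate [-64.4  -0.4] [150.8  99.8] 89.86 9
   [(49.0, array([-39.8,  -0.7]))]
plate [51.3  0.6] [122.7  99.6] 89.97 2
   [(63.5, array([25.8,  1.2])), (33.5, array([74.9,  0.2]))]
```

View pics/s12.png

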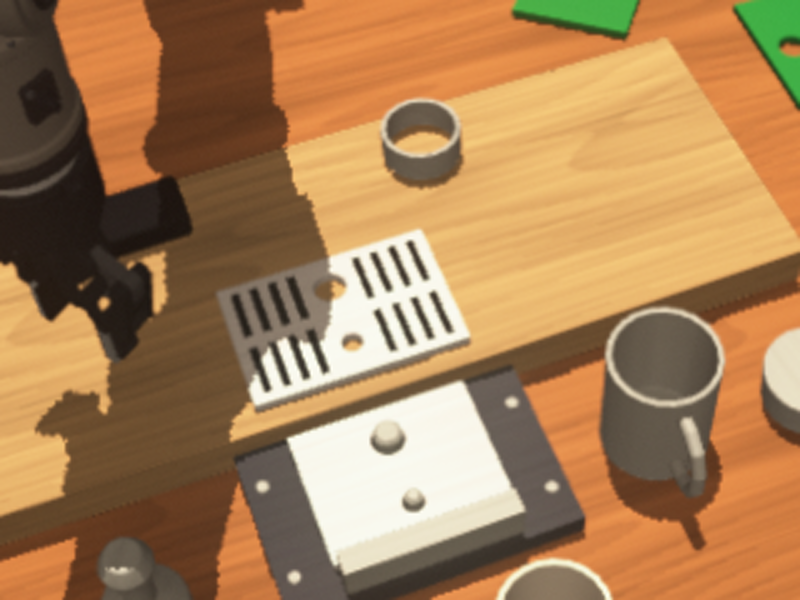

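View pics/t12.png

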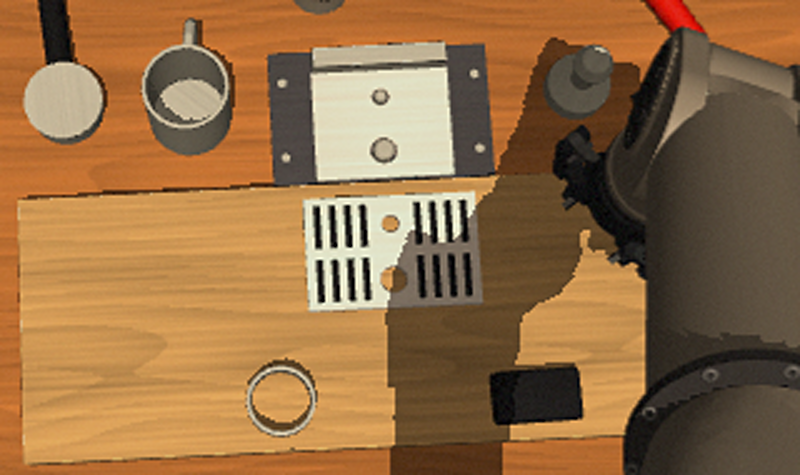

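```bash

python3 -m jog '0 -6.9 0 0 0 0 0.6; 0 -6.9 0 0 0 0 0.6; 0 -6.9 0 0 0 0 0.6; 0 -6.9 0 0 0 0 0.6; 0 -6.9 0 0 0 0 0.6'
python3 -m jog '0 -6.9 0 0 0 0 0.6; 0 -6.9 0 0 0 0 0.6; 0 -6.9 0 0 0 0 0.6; 0 0 0 0 0 0 0.6; 0 0 0 0 0 0 0.6'
python3 - <<'E'
from h import *
rep();to(-139,-0.2,90,60)
E
```

```text
clock: 20.95
tcp_pos: [0.524, -0.179, 0.1061]
orientation: [-1.349, -0.959, 0.959]
contact_force: [-0.1, 0.3, 0.4]
grip_width: 0.0512
clock: 21.37
tcp_pos: [0.5239, -0.179, 0.106]
orientation: [-1.2, -1.223, 1.223]
contact_force: [-0.2, -0.1, -0.1]
grip_width: 0.051
t 21.37 st [ -63.9 -162.9] z 106.0 angSt 89.21 tilt [ 0. -1.  0.] F [-0.2 -0.1 -0.1] w 51.0
turn y -0.79 shift [162.7  46.1  75.1]
```

```bash

python3 -m jog '0 -0.79 0 30 0 15 0.6; 0 0 0 33 0 15 0.6; 0 0 0 33 0 15 0.6; 0 0 0 33 0 15 0.6; 0 0 0 33.7 0 15 0.6'
python3 -m jog '0 0 0 0 20 0 0.6; 0 0 0 0 20 0 0.6; 0 0 0 0 18 0 0.6; 0 0 0 0 9 0 0.6; 0 0 0 0 3 0 0.6'
python3 - <<'E'
from h import *
rep();to(-139,-0.2,90,36)
E
```

```text
clock: 21.78
tcp_pos: [0.4423, -0.0178, 0.1062]
orientation: [-1.194, -1.233, 1.233]
contact_force: [0.0, 1.8, -0.4]
grip_width: 0.0515
clock: 22.2
tcp_pos: [0.4423, -0.019, 0.0349]
orientation: [-1.19, -1.233, 1.237]
contact_force: [-0.8, -0.0, 0.4]
grip_width: 0.0511
t 22.20 st [-140.3   -0.3] z 34.9 angSt 90.19 tilt [-0.    -1.     0.003] F [-0.8 -0.   0.4] w 51.1
turn y 0.19 shift [ 0.1 -1.1 -1.3]
```

```bash

python3 -m jog '0 0 0 0 -0.5 -3 0.6; 0 0 0 0 0 -3 0.6; 0 0 0 0 0 -3 0.6; 0 0 0 0 0 -4 0.6; 0 0 0 0 0 -5 0.6'
python3 -m jog '0 0 0 0 0 -5 0.6; 0 0 0 0 0 -5 0.6; 0 0 0 0 0 -5 0.6; 0 0 0 0 0 -5 0.6; 0 0 0 0 0 -5 0.6'
python3 -m jog '0 0 0 0 0 -5 0.6; 0 0 0 0 0 -5 0.6; 0 0 0 0 0 -5 0.6; 0 0 0 0 0 -5 0.6; 0 0 0 0 0 -5 0.6'
python3 -m jog '0 0 0 0 0 -5 0.6; 0 0 0 0 0 -5 0.6; 0 0 0 0 0 -5 0.6; 0 0 0 0 0 -5 0.6; 0 0 0 0 0 -3 0.6'
python3 - <<'E'
from h import *
rep(); to(-6,-0.2,90,35.2)
f=grab('scene');save(f,'s13.png',(120,180,440,420),2.5)
E
```

```text
clock: 22.62
tcp_pos: [0.4613, -0.0183, 0.0372]
orientation: [-1.191, -1.237, 1.238]
contact_force: [-3.0, 0.1, 2.3]
grip_width: 0.0509
clock: 23.03
tcp_pos: [0.4866, -0.0171, 0.0367]
orientation: [-1.19, -1.238, 1.238]
contact_force: [-3.7, -0.3, 2.8]
grip_width: 0.0511
clock: 23.45
tcp_pos: [0.5117, -0.0161, 0.0367]
orientation: [-1.19, -1.238, 1.238]
contact_force: [-2.0, 0.2, 0.8]
grip_width: 0.051
clock: 23.87
tcp_pos: [0.5351, -0.0152, 0.0368]
orientation: [-1.191, -1.238, 1.238]
contact_force: [-1.6, -0.2, 1.6]
grip_width: 0.0509
t 23.87 st [-47.4   0.5] z 36.8 angSt 90.38 tilt [ 0.    -1.    -0.001] F [-1.6 -0.2  1.6] w 50.9
turn y 0.38 shift [ -0.7   1.6 -41.4]
```

View pics/s13.png

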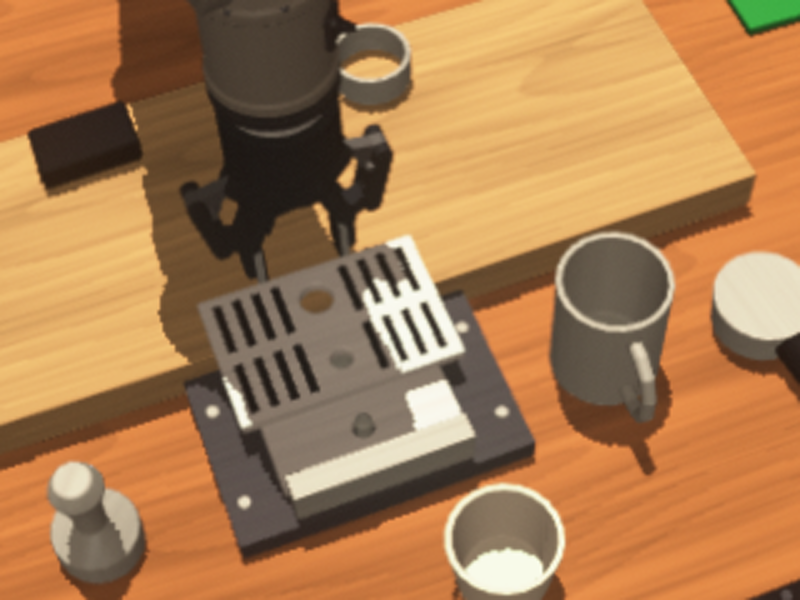

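```bash

python3 - <<'E'
from h import *
quad('scene',(120,180),2.5,[(411,236),(463,350),(246,428),(199,303)],.044)
print(pts('scene',(120,180),2.5,[(316.5,299),(341.5,359)],.044).round(1), pts('scene',(120,180),2.5,[(364,418)],.0345).round(1))
E
python3 -m jog '0 0.1 0 0 0.6 -4 0.6; 0 0.1 0 0 0.6 -5 0.6; 0 0.1 0 0 0 -5 0.6; 0 0.08 0 0 0 -5 0.6; 0 0 0 0 0 -3 0.6'
python3 - <<'E'
from h import *
rep(); to(-6,-0.2,90,35.2)
f=grab('scene');save(f,'s14.png',(120,180,440,420),2.5)
E
```

```text
[[-36.5, 77.4], [61.4, 76.6], [64.3, -72.2], [-37.5, -73.9]] c [12.9  2. ] yaw 0.24
[[-11.6   0.6]
 [ 38.5   0.8]] [[79.7  1. ]]
clock: 24.33
tcp_pos: [0.5573, -0.0144, 0.0355]
orientation: [-1.194, -1.234, 1.233]
contact_force: [-1.5, -0.0, -0.4]
grip_width: 0.051
t 24.33 st [-25.2   0.5] z 35.5 angSt 90.00 tilt [ 0.    -1.    -0.001] F [-1.5 -0.  -0.4] w 51.0
turn y -0.00 shift [ -0.7   0.3 -19.2]
```

View pics/s14.png

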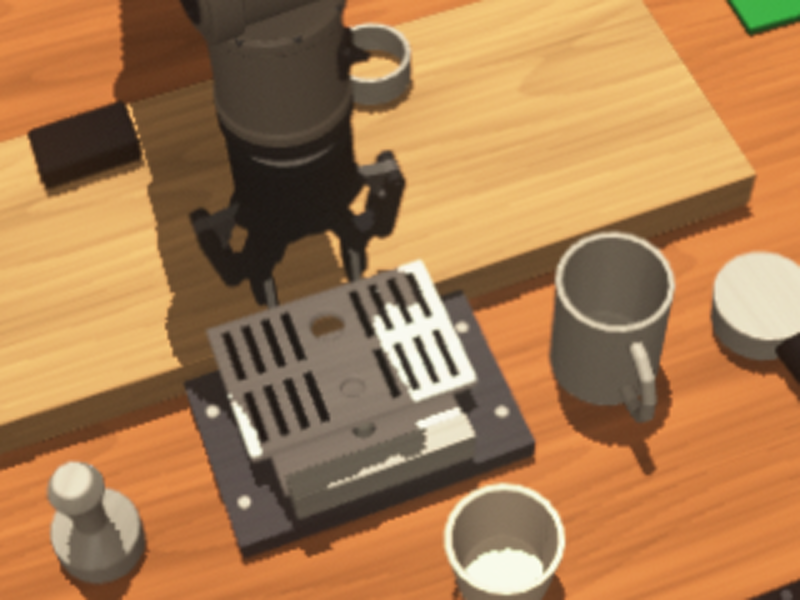

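```bash

python3 -m jog '0 0 0 0 0 -4 0.6; 0 0 0 0 0 -4 0.6; 0 0 0 0 0 -2.5 0.6; 0 0 0 0 0 -2 0.6; 0 0 0 0 0 -1.5 0.6'
python3 -m jog '0 0 0 0 0 -1.5 0.6; 0 0 0 0 0 -1 0.6; 0 0 0 0 0 -1 0.6; 0 0 0 0 0 -1 0.6; 0 0 0 0 0 -0.5 0.6'
python3 - <<'E'
from h import *
rep(); to(-6,-0.2,90,35.2)
f=grab('scene');save(f,'s15.png',(120,180,440,420),2.5)
E
```

```text
clock: 24.8
tcp_pos: [0.5703, -0.014, 0.0355]
orientation: [-1.193, -1.233, 1.233]
contact_force: [-2.7, -0.3, 1.2]
grip_width: 0.0513
clock: 25.22
tcp_pos: [0.5761, -0.0137, 0.0357]
orientation: [-1.195, -1.235, 1.232]
contact_force: [-0.4, -0.3, -0.1]
grip_width: 0.0514
t 25.22 st [-6.4  0.6] z 35.7 angSt 90.01 tilt [ 0.    -1.    -0.002] F [-0.4 -0.3 -0.1] w 51.4
turn y 0.01 shift [-0.8  0.5 -0.4]
```

View pics/s15.png

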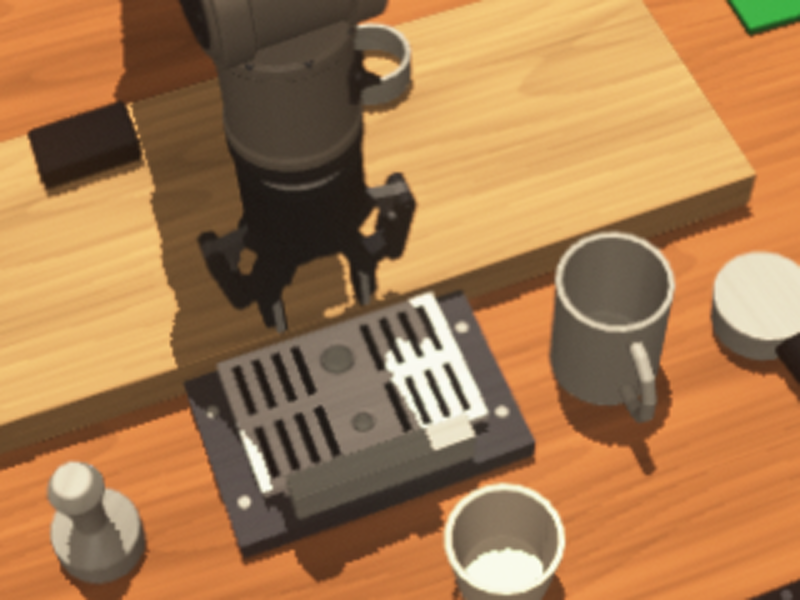

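It dropped (holes filled by pins at s15 (337,359),(363,421)). Retreat clear and verify.

```bash

python3 -m jog '0 0 0 0 0 10 0.6; 0 0 0 0 -15 12 0.6; 0 0 0 0 -30 10 0.6; 0 0 0 0 -30 0 0.6; 0 0 0 0 -20 0 0.6'
python3 -m jog '0 0 0 -20 -10 0 0.6; 0 0 0 -35 -5 0 0.6; 0 0 0 -35 0 0 0.6; 0 0 0 -35 0 0 0.6; 0 0 0 -35 0 0 0.6'
python3 -m jog '0 0 0 -35 0 0 0.6; 0 0 0 -30 0 0 0.6; 0 0 0 -15 0 0 0.6; 0 0 0 0 0 0 0.6; 0 0 0 0 0 0 0.6'
python3 - <<'E'
from h import *
rep()
f=grab('scene');save(f,'s16.png',(120,180,440,420),2.5);plate(f)
t=grab('top');save(t,'t16.png',(225,130,545,320),2.5)
# heights by depth over grate
for f in (f,t):
    T=np.linalg.inv(f['world_to_cam'])
    for s in [(15,60),(15,-60),(95,60),(95,-60),(55,50),(55,-50),(55,0),(30,0),(80,0),(30,85),(80,-85),(115,0),(-60,0)]:
        w=np.r_[S2W(ST,np.array(s)/1000),.034]; u=proj(f,w)[0]; x,y=int(round(u[0])),int(round(u[1]))
        d=np.median(f['z_map'][y-1:y+2,x-1:x+2]); o,dr=ray(f,[u]); print(s,round(1000*(o+dr[0]*d)[2],1),end='; ')
    print()
E
```

```text
clock: 25.68
tcp_pos: [0.5426, -0.015, 0.1327]
orientation: [-1.195, -1.234, 1.232]
contact_force: [0.4, -0.6, 0.4]
grip_width: 0.0514
clock: 26.1
tcp_pos: [0.5477, -0.1762, 0.1458]
orientation: [-1.194, -1.234, 1.233]
contact_force: [1.0, 0.6, -0.1]
grip_width: 0.0512
clock: 26.52
tcp_pos: [0.5501, -0.2553, 0.1453]
orientation: [-1.194, -1.231, 1.232]
contact_force: [-0.3, 0.1, -0.1]
grip_width: 0.0512
t 26.52 st [ -40.2 -240. ] z 145.3 angSt 89.88 tilt [ 0. -1.  0.] F [-0.3  0.1 -0.1] w 51.2
plate [194.4  50.9] [69.2 70.7] 68.4 1
   [(1014.0, array([187.2,  52.7]))]
plate [67.1 -1.3] [111.6 151.9] 0.26 17
   [(89.5, array([ 85.1, -25.1])), (83.5, array([84.6, 22.4])), (13.0, array([45.6, -3. ]))]
plate [ 49.6 191.5] [79.1 77.5] 16.77 1
   [(1234.5, array([ 49.7, 191.6]))]
(15, 60) 33.6; (15, -60) 35.3; (95, 60) 34.2; (95, -60) 34.7; (55, 50) 34.6; (55, -50) 33.9; (55, 0) 34.7; (30, 0) 36.0; (80, 0) 34.5; (30, 85) 16.6; (80, -85) 18.5; (115, 0) 44.8; (-60, 0) 35.6; 
(15, 60) 33.3; (15, -60) 35.5; (95, 60) 32.6; (95, -60) 32.5; (55, 50) 34.2; (55, -50) 35.3; (55, 0) 34.7; (30, 0) 34.1; (80, 0) 34.6; (30, 85) 18.1; (80, -85) 17.5; (115, 0) 45.3; (-60, 0) 35.2;
```

View pics/s16.png

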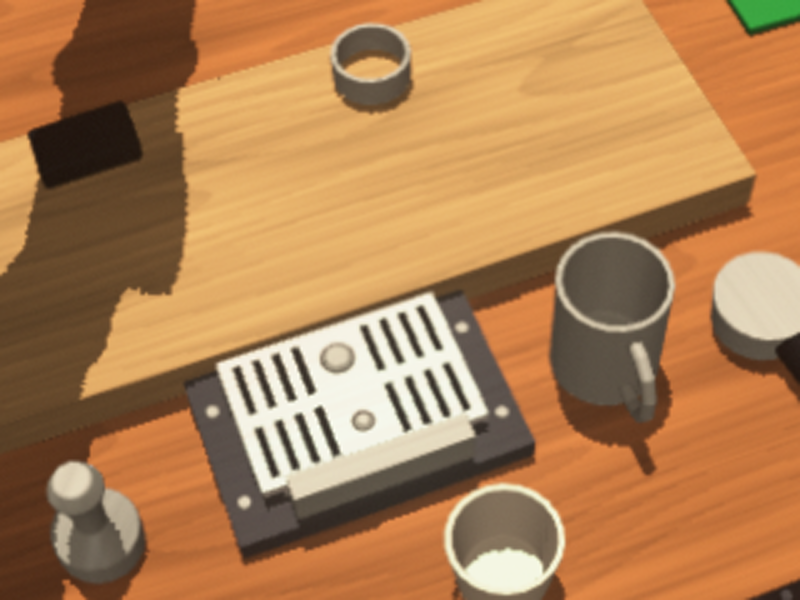

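View pics/t16.png

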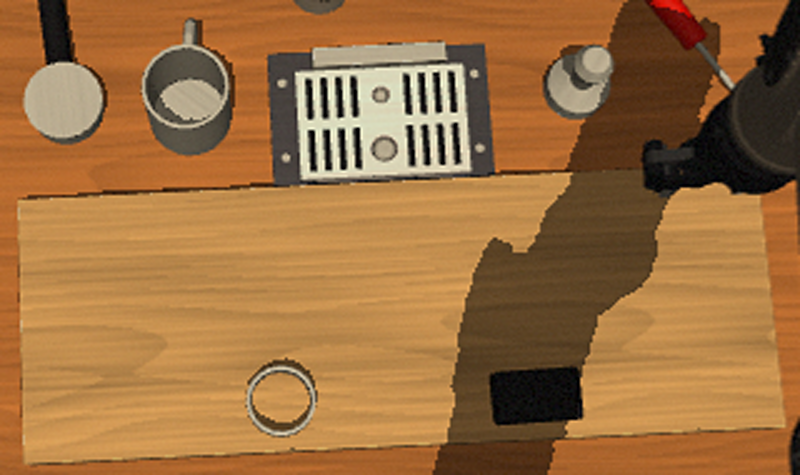

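Both plates lie flat with the pins through the holes. Grate top reads about 34 mm, as expected, and the bystanders haven't moved.

```bash
python3 -c "
from bench import r
print(r.hand_in())"
```

```text
the job is handed in; nothing more can be done
None
```

The job is done and handed in at about 26.6 s. The shim lies on the tray floor and the drip grate lies on top of it, both over the two pins.

I pushed each plate sideways across the board with the two fingertips, turning it square on the way. I then pushed it from behind along the line of the pins until it dropped: the shim first, then the grate.

- **Fit:** In both views the pins stand in the grate's holes. The contact force was close to zero after each drop.
- **Flatness:** At the seven grate points sampled, depth readings from both cameras gave 32.5 to 36 mm. The height expected is 34 mm, and the spread looks like depth noise.
- **Alignment:** Before the final push, the two cameras put each plate within about 1 mm of the pin line. They disagreed with each other by about 1 to 1.5 mm in y.
- **Other objects:** By eye, the tamper, jug, cup, portafilter, basket and black block were where they started. The green look-alikes were never touched, and the highest force I read was 8.5 N, when feeling for the board.

No check failed.

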